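# Unnest a shelf bin, hook it on the rail and slide it to the marker

### The arm

A 6-joint arm with a two-finger parallel gripper is mounted at the origin on the work surface. World frame = base frame: x ahead of the robot, y to its left, z up, the work surface at z = 0. Lengths are in m, angles in rad, forces in N, time in s.
With the tool pointing down it reaches from about 0.4 to 0.825 m from the base axis. Payload 7 kg.
Tool frame: the origin (TCP) lies midway between the tips of the shut fingers; the grasp point (between the pads) lies 19 mm behind it; z points along the fingers, y is the line along which they close (so a half turn about z gives the same grasp; the last joint's range is limited). The gripper opens to 85 mm and grips with 20 to 120 N. Pads are 22 mm wide; open, the fingers measure 114 mm over their backs; the gripper's body (76 mm by 85 mm) begins 54 mm behind the grasp point. The pads swing forward as they close: fully open they stand 13 mm farther back than shut.
Start: joints at [-1.019, 0.359, 0.012, 0, -1.224, -0.288], TCP at [0.176, -0.652, 0.192] pointing down, gripper open.
Joint ranges: [-3.07, 3.07], [-1.43, 2.12], [-1.02, 1.25], [-3.03, 1.67], [-3.05, -0], [-3.03, 3.03]. Speed limits (rad/s): [2.39, 2.39, 3.01, 3.14, 3.14, 3.14].

### API

Orientations are given as a unit quaternion [w, x, y, z].
In Python, from station import read_state, grab_frame, calibration, finish_job, recognise, place_of gives the robot as it stands. The module is installed in compiled form; this text tells all that it offers.
- The arm moves only by the tool play_rows, never from a script. Its argument "rows" is a list of rows, each an object of numbers: "rx", "ry", "rz": the turn, a rotation vector about the tool's x, y, z in rad; "tx", "ty", "tz": the shift along the tool's x, y, z in m; "grip": the finger opening in m, from 0 to 0.0854. In form: [{"rx": .., "ry": .., "rz": .., "tx": .., "ty": .., "tz": .., "grip": ..}, ...]. A call has exactly 10 rows; each row shifts and turns the commanded pose from where the row before left it, along the tool's axes as they then stand; what a row does not reach is not made up. A row lasts 1/10 s, in which the tool goes at most 50 mm and 8.59 degrees, less where a joint would pass 70% of its speed; a pose out of reach is approached as far as the arm can. A call with a gripper value outside its range is refused whole. The fingers move at their own pace and stop on an object; "force" is the grip in N (left out, the last holds). Time passes only in rows, so rows that do not move let the fingers close, or fill a call up. It gives the time, the measured TCP pose, the force, the opening and the grip force at its end, in the units of the state.
- read_state(): the state, without advancing time (a new reading comes with each control period).
- grab_frame(name): name is "side" or "top"; returns (picture, depth): 400x640x3 uint8, red, green, blue; 400x640 float32, m along the optical axis (not along the pixel's ray), 0 where there is no reading.
- calibration(name): a dict with "intrinsics" (3x3 intrinsics, pixels), "dist" ([k1, k2, p1, p2, k3] as OpenCV has them; the pictures are not rectified), "pose" (4x4, takes a point from camera to world coordinates). Camera axes: x right, y up, looking along -z (the intrinsics and any distortion apply to the point x, -y, -z); pixel columns grow to the right and rows downward; lengths in m; the calibration is good to about 2 mm. A picture is of the moment at which its call begins. calibration takes no time and is no camera call.
- finish_job(): hands the job in; it is judged then, once.
Trained networks look in the newest picture that a camera, given by its name, has taken for a name from the list of things; names that differ only in an ending like _2 or _b are one class to them, and where a whole thing is asked for, a point or a joint stands for the part that bears it (a point fixed in the world has none). Each returns a list of dicts, best first, with "confidence" (0 to 1); they miss things now and then, are a little off and sometimes report something else, mostly with a low value. They report only what shows in the picture. A call takes as long as a camera call. They do not tell look-alikes from the thing itself.
- recognise(camera, label): "point" ([x, y, z] in m, in world coordinates, good to about 4 mm: the middle of the surface that is visible of it).
- place_of(camera, label): "point" ([x, y, z] in m, in world coordinates, good to about 4 mm: a listed point, or the origin of a listed thing).
The state is a dict: "t": time; "joint_positions": joint angles; "qvel": joint speeds; "joint_efforts": joint torques, N m; "tool_pos": TCP position; "tool_rot": TCP orientation; "contact_force": force on the tool from outside, world axes, zero at the start; "torque": the same for the moment, N m; "gripper_width": opening from 0.0 (shut) to 1.0 (fully open); "finger_force": force on a finger pad.
Only numpy, scipy, OpenCV 4.12 (cv2) and the standard library are available. Lean on these libraries where they do the work, as an engineer would, in place of code of your own. Each camera call takes 0.05 s, during which the arm holds its last target. There are 200 camera calls.

### The job

Lift the blue-handled caddy out of the red bin and stand it upright on the middle of the green mat. Then lift the red bin out of its black tray, hook it over the upper orange rail at the uncovered end, and, keeping it hooked, slide it along under the clear canopy until its hook is centred on the yellow marker, and leave it hanging there freely. Do not drop either of them and leave the grinding wheel, the carton and the tin where they stand.

Things in the scene. Friction and masses are not known exactly. Their poses are not given: they have to be found in the camera images.
- caddy_mid (a point): Caddy, 0.22 kg: white open box 60 (x) x 86 (y) x 45 mm high holding purple points, with a blue upright handle plate in its middle: 40 mm along x, 12 mm thick along y, top 150 mm above the caddy's underside. The point is in the plate's middle, 75 mm above the underside; z up. It starts standing loose in the red bin (play a few mm), axes about as the bin's.
- bin_mid (a point): Red hanging bin, 0.3 kg, 110 mm wide (y). Open box from x = -45 to +40 mm, walls 4 mm, 60 mm high. Its back plate (x = 35 to 40 mm) rises to 150 mm above the underside: 110 mm wide up to 75 mm, 90 mm wide above. The hook is at its top. This point: x = y = 0, 75 mm above the underside; z up, +x points from the front grip tab to the hook.
- bin_tab (a point): Centre of the graspable part of the red bin's white grip tab, which stands on its front wall: 14 mm along x, 24 mm wide along y (pinch it across this width), from 60 mm (the wall's rim) to 110 mm above the bin's underside. The point is 46 mm to -x of bin_mid and 87 mm above the underside; axes as the bin's.
- bin_hook (a point): Middle of the red bin's hook slot, at the underside of the hook's top plate: 50 mm to +x of bin_mid, 145 mm above the bin's underside. Top plate 5 mm thick, 90 mm wide (y). The slot is 20 mm wide in x, open below; its lip (5 mm, flared out below) on the +x side hangs 28 mm down. Hung, this point is on the rail's top line or up to 5 mm to its front; the bin leans about 5 degrees, tab lower.
- tray: Fixed black open tray 112 (x) x 136 (y) x 35 mm high, walls and floor 5 mm, in which the red bin stands. Origin: centre of its underside, on the table.
- mat: Fixed green mat, 150 x 150 x 4 mm thick, flat on the table. Origin: centre of its underside.
- rail_mid (a point): Middle of the fixed upper orange rail's axis, 174 mm above the table: slippery round bar 12 mm thick along this y, from -210 to +210 mm. +x points to the back of the rack, outward and to the robot's right; the bin hangs with its box on the -x side, lip on the +x side. Uncovered from y = -210 to -20 mm: hook on about y = -100 mm. Lower bar (10 mm thick, 90 mm lower): the bin's back leans on it.
- canopy_edge (a point): Middle of the orange front edge's lower corner of the fixed clear canopy over the rail: in rail_mid's frame x = -70, y = 100, z = 25 mm. Canopy: y = -20 to 220, x = -70 to +80, z = 25 to 32 mm. Too low to hook on below it or to hold the tab with a vertical gripper; a tool tilted 35 degrees (fingers pointing down and to +x) passes in front of it. Posts at x = 72.
- mark (a point): Yellow stripe 12 mm wide across the canopy's top and both edges, 30 to 100 mm to +y of the rail's middle. This point is on the rail's axis straight below the stripe, axes as rail_mid; the stripe itself is 21 to 34 mm higher.
- wheel: Bystander: grey grinding wheel with red label, diameter 125 mm, 25 mm thick, lying flat. Origin: centre of its underside.
- carton: Bystander: white carton 70 x 90 x 75 mm. Origin: centre of its underside.
- tin: Bystander: tin, diameter 70 mm, 85 mm tall. Origin: centre of its underside.
There are look-alikes about, which are no part of the job. What is shaped like the part that bears caddy_mid but brown, pink or turquoise is not meant.

How it is judged:
By the outcome, as a careful person would: the job done as asked, in the order asked, and still so for the second after the job is handed in, with the robot touching nothing.
It also fails if it takes over 64 s, if anything falls off the work surface, if the arm or the gripper's body presses on something with over 40 N, if the wrist force passes 120 N, or if a joint passes its speed limit or range.

## Working session

There is one attempt and no reset: what is moved stays moved. The work goes in short steps, Python scripts to look and compute and a tool call to move; the robot and the scene stay as the last step left them, time stands still between calls to the robot, and variables do not carry over. Pictures are saved under pics/ and viewed, at most 10 in all, crops included, and the job is handed in when it is done.

Besides the shell and the picture viewer there is one more tool, called in YAML: its name, and indented under it one key for each argument. play_rows: Moves the arm, as the interface text tells. Its arguments: {"type":"object","properties":{"rows":{"type":"array","items":{"type":"object","properties":{"rx":{"type":"number"},"ry":{"type":"number"},"rz":{"type":"number"},"tx":{"type":"number"},"ty":{"type":"number"},"tz":{"type":"number"},"grip":{"type":"number"}}}},"force":{"type":"number"}},"required":["rows"]}

```bash
mkdir -p pics; cat > h.py <<'E'
import numpy as np, cv2
from station import *
from scipy.spatial.transform import Rotation as R
def cloud(n):
    im,d=grab_frame(n); c=calibration(n); K=np.array(c["intrinsics"]);P=np.array(c["pose"])
    h,w=d.shape; u,v=np.meshgrid(np.arange(w),np.arange(h))
    p=cv2.undistortPoints(np.stack([u,v],-1).reshape(-1,1,2).astype(np.float64),K,np.array(c["dist"])).reshape(h,w,2)
    X=np.stack([p[...,0]*d,-p[...,1]*d,-d],-1)@P[:3,:3].T+P[:3,3]
    X[d==0]=np.nan
    return im,X
def save(n,im): cv2.imwrite("pics/"+n,im[...,::-1])
E
python3 - <<'E'
from h import *
np.set_printoptions(precision=3,suppress=True)
for n in("top","side"):
    im,X=cloud(n); np.save(n,X); np.save(n+"i",im); save(n+"1.png",im)
    for l in["caddy_mid","bin_mid","bin_tab","bin_hook","tray","mat","rail_mid","canopy_edge","mark","wheel","carton","tin"]:
        print(n,l,[(np.round(r["point"],3).tolist(),round(r["confidence"],2)) for r in place_of(n,l)])
print(read_state())
E
```

```text
top caddy_mid [([0.474, -0.252, 0.085], 0.93), ([0.342, -0.407, 0.074], 0.69), ([0.258, -0.242, 0.079], 0.52), ([0.335, -0.573, 0.077], 0.47), ([0.532, -0.433, -0.001], 0.16)]
top bin_mid [([0.47, -0.256, 0.08], 0.76)]
top bin_tab [([0.486, -0.214, 0.095], 0.65)]
top bin_hook [([0.452, -0.301, 0.15], 0.77)]
top tray [([0.471, -0.25, 0.0], 0.82), ([0.466, -0.253, 0.08], 0.46)]
top mat [([0.53, -0.431, 0.001], 0.73)]
top rail_mid [([0.553, 0.174, 0.17], 0.57)]
top canopy_edge [([0.591, 0.287, 0.199], 0.89)]
top mark [([0.619, 0.216, 0.177], 0.58)]
top wheel [([0.751, -0.231, 0.002], 0.82), ([0.455, -0.3, 0.148], 0.55), ([0.617, 0.214, 0.174], 0.29)]
top carton [([0.347, 0.432, -0.004], 0.89)]
top tin [([0.678, -0.42, -0.001], 0.94)]
side caddy_mid [([0.331, -0.574, 0.078], 0.94), ([0.263, -0.235, 0.078], 0.84), ([0.348, -0.405, 0.078], 0.74), ([0.19, -0.369, 0.074], 0.64), ([0.475, -0.252, 0.083], 0.63)]
side bin_mid [([0.471, -0.255, 0.085], 0.76)]
side bin_tab [([0.486, -0.21, 0.093], 0.88), ([0.682, -0.424, -0.003], 0.7)]
side bin_hook [([0.45, -0.305, 0.146], 0.68)]
side tray [([0.
[... 201 characters left out ...]
[([0.613, 0.22, 0.174], 0.73), ([0.482, -0.211, 0.089], 0.15)]
side wheel [([0.748, -0.232, 0.001], 0.6), ([0.469, -0.251, 0.083], 0.47)]
side carton [([0.347, 0.427, 0.0], 0.85)]
side tin [([0.678, -0.422, 0.0], 0.64)]
{'t': 1.3, 'joint_positions': array([-1.019,  0.359,  0.012, -0.   , -1.224, -0.288]), 'qvel': array([-0.001, -0.001,  0.   , -0.001, -0.001,  0.002]), 'joint_efforts': array([ -0.   , -58.299,  29.366,   6.942,  -0.001,   0.   ]), 'tool_pos': array([ 0.176, -0.652,  0.192]), 'tool_rot': array([ 0.   , -0.132,  0.991,  0.   ]), 'contact_force': array([ 0.368, -0.382,  0.566]), 'torque': array([-0.009,  0.014,  0.032]), 'finger_force': 0.0, 'gripper_width': 1.0027140106933583}
```

View pics/top1.png

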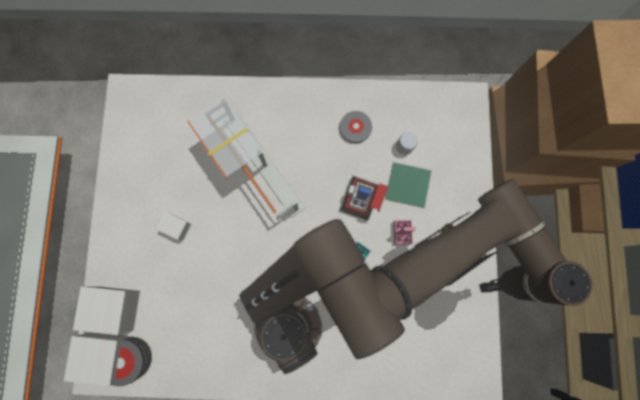

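View pics/side1.png

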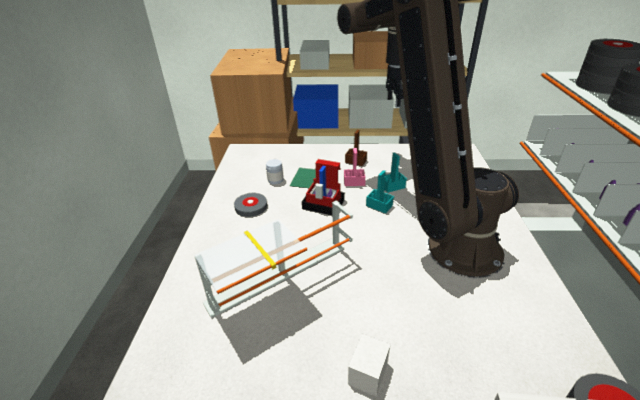

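The blue-handled caddy in the red bin is at about top (362,195) and side (322,185). The look-alikes are pink at top (403,232), turquoise at top (360,250) and side (380,195), and brown at side (355,155). The one meant is the blue-handled one inside the red bin. I'll refine its position and confirm it in a crop.

```bash
python3 - <<'E'
from h import *
np.set_printoptions(precision=4,suppress=True)
for n in("top","side"):
    im=np.load(n+"i.npy");X=np.load(n+".npy")
    hsv=cv2.cvtColor(im,cv2.COLOR_RGB2HSV).astype(int);H,S,V=hsv[...,0],hsv[...,1],hsv[...,2]
    x,y,z=X[...,0],X[...,1],X[...,2]
    bx=(abs(x-.6)<.35)&(abs(y-.15)<.35)
    o=bx&(H>5)&(H<20)&(S>130)
    for a,b,nm in((.155,.19,"rail"),(.19,.215,"edge"),(.06,.1,"low")):
        p=X[o&(z>a)&(z<b)]
        if len(p)>8:
            c=np.median(p,0);_,_,v=np.linalg.svd(p-p.mean(0));v=v[0]*np.sign(v[0][0]);t=(p-p.mean(0))@v
            print(n,nm,len(p),p.mean(0),v,np.degrees(np.arctan2(v[1],v[0])),t.min(),t.max())
    p=X[bx&(H>22)&(H<35)&(S>130)&(z>.15)]; print(n,"yellow",len(p),p.mean(0),p[p[:,2].argsort()][[0,-1]])
    _,_,v=np.linalg.svd(p-p.mean(0));print(v[0])
    nb=(abs(x-.47)<.09)&(abs(y+.255)<.09)
    blue=nb&(H>100)&(H<130)&(S>120)&(z>.06); p=X[blue];print(n,"blue",len(p),p.mean(0),p.max(0))
    q=p[p[:,2]>.145]; print("bluetop",len(q),q.mean(0) if len(q) else 0, cv2.minAreaRect((q[:,:2]*1000).astype(np.float32)) if len(q)>4 else 0)
    red=nb&((H<5)|(H>172))&(S>130); p=X[red]; 
    q=p[p[:,2]>.14];print("redtop",len(q),q.mean(0),cv2.minAreaRect((q[:,:2]*1000).astype(np.float32)))
    q=p[(p[:,2]>.05)&(p[:,2]<.075)];print("redrim",len(q),q.mean(0),cv2.minAreaRect((q[:,:2]*1000).astype(np.float32)))
    g=(abs(x-.53)<.12)&(abs(y+.43)<.12)&(H>50)&(H<90)&(S>80)&(z<.02);p=X[g];print("mat",len(p),cv2.minAreaRect((p[:,:2]*1000).astype(np.float32)),np.median(p[:,2]))
t=np.load("topi.npy")[155:230,320:450];s=np.load("sidei.npy")[120:230,280:420]
t=cv2.resize(t,None,fx=4,fy=4,interpolation=2);s=cv2.resize(s,(280*2,440),interpolation=2)[:,:]
h=np.zeros((440,280,3),np.uint8)
c=np.zeros((600,560,3),np.uint8);c[:150*1+150]=0
c=np.vstack([cv2.resize(t,(480,277)),cv2.resize(np.load("sidei.npy")[150:225,285:415],(480,277))]);save("crop1.png",c)
E
```

```text
top rail 22 [0.5158 0.1446 0.1792] [ 0.7963  0.5958 -0.1048] 36.80610333270806 -0.025151917869923116 0.02485332350814011
top yellow 2 [0.5708 0.2684 0.2083] [[0.5697 0.2688 0.2061]
 [0.572  0.268  0.2105]]
[-0.4477  0.1611 -0.8795]
top blue 35 [ 0.4689 -0.2526  0.1577] [ 0.4765 -0.2368  0.1668]
bluetop 34 [ 0.4691 -0.2523  0.1582] ((468.9583435058594, -252.4806365966797), (33.48418426513672, 9.687699317932129), 73.00524139404297)
redtop 194 [ 0.4511 -0.3004  0.154 ] ((451.0032653808594, -300.49920654296875), (29.27988624572754, 80.36431884765625), 71.19609069824219)
redrim 1 [ 0.4327 -0.2012  0.0622] ((432.74169921875, -201.23077392578125), (0.0, 0.0), 0.0)
mat 0 ((0.0, 0.0), (0.0, 0.0), 0.0) nan
side rail 175 [0.4518 0.1028 0.178 ] [0.7965 0.6046 0.0032] 37.198772553699605 -0.09061955694974773 0.08597586913939924
side edge 254 [0.5976 0.2921 0.2044] [ 0.8006  0.5992 -0.0054] 36.81419597200456 -0.1287085541584482 0.11107077485479987
side low 335 [0.5613 0.1837 0.0875] [ 0.8027  0.5964 -0.0022] 36.614354377219165 -0.2228941493424575 0.19382635703431875
side yellow 187 [0.6099 0.2251 0.2078] [[0.5682 0.2748 0.1968]
 [0.5782 0.2623 0.2113]]
[-0.5987  0.8009 -0.0097]
side blue 121 [ 0.4688 -0.2448  0.1226] [ 0.4839 -0.2283  0.1637]
bluetop 35 [ 0.4692 -0.2437  0.1553] ((469.70513916015625, -247.16116333007812), (39.096954345703125, 12.079034805297852), 76.76560974121094)
redtop 150 [ 0.4513 -0.2922  0.1515] ((451.27545166015625, -296.6935729980469), (33.94173049926758, 88.58679962158203), 73.38301086425781)
redrim 218 [ 0.4613 -0.2484  0.0613] ((467.810791015625, -248.4580535888672), (94.35205078125, 110.5577621459961), 71.48989868164062)
mat 342 ((555.1107177734375, -431.80792236328125), (146.36871337890625, 84.1905517578125), 79.00093078613281) 0.004420269300244972
  return _methods._mean(a, axis=axis, dtype=dtype,
  ret = ret.dtype.type(ret / rcount)
```

View pics/crop1.png

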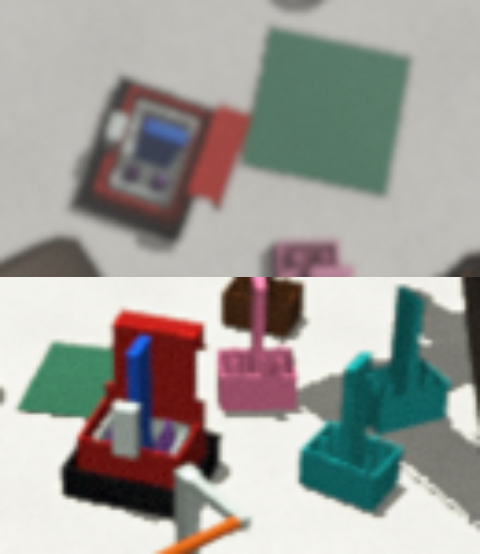

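Crop confirmed: the blue handle stands in the white caddy in the red bin, with the white tab in front and the hook towards the mat. The pink, brown and turquoise ones stand apart. The bin's yaw is about -108° and the rail's x axis is at -53.2°. I'll turn and rise first.

play_rows:
  rows:
    - {"rz":-0.0992,"tz":-0.006,"grip":0.085}
    - {"rz":-0.0992,"tz":-0.006,"grip":0.085}
    - {"rz":-0.0992,"tz":-0.006,"grip":0.085}
    - {"rz":-0.0992,"tz":-0.006,"grip":0.085}
    - {"rz":-0.0992,"tz":-0.006,"grip":0.085}
    - {"rz":-0.0992,"tz":-0.006,"grip":0.085}
    - {"rz":-0.0992,"tz":-0.006,"grip":0.085}
    - {"rz":-0.0992,"tz":-0.006,"grip":0.085}
    - {"rz":-0.0992,"tz":-0.006,"grip":0.085}
    - {"rz":-0.0992,"tz":-0.006,"grip":0.085}

```text
invalid input
```

```bash
cat >> h.py <<'E'
np.set_printoptions(precision=4,suppress=True)
def frame(yaw,tilt=0):  # tool axes: x = bin x (yaw deg), z down, tilt about tool y
    return R.from_euler("Z",yaw,degrees=True)*R.from_euler("X",180,degrees=True)*R.from_euler("Y",tilt,degrees=True)
def plan(p,yaw,tilt=0):
    s=read_state(); q=np.array(s["tool_rot"]); Rc=R.from_quat(q[[1,2,3,0]]); T=frame(yaw,tilt)
    d=np.array(p)-s["tool_pos"]
    print("t",round(s["t"],2),"pos",s["tool_pos"],"F",s["contact_force"],"ff",round(s["finger_force"],1),"gw",round(s["gripper_width"],3))
    print(" turn",(Rc.inv()*T).as_rotvec(),"shift(cur axes)",Rc.inv().apply(d),"shift(after turn)",T.inv().apply(d), "dist",np.linalg.norm(d))
E
python3 -c "
from h import *
plan([.470,-.2525,.24],-108)"
```

```text
t 1.3 pos [ 0.176  -0.6516  0.1922] F [ 0.3684 -0.3817  0.5657] ff 0.0 gw 1.003
 turn [-0.      0.     -0.9928] shift(cur axes) [-0.3879  0.3087 -0.0478] shift(after turn) [-0.4705 -0.1563 -0.0478] dist 0.4980349112025996
```

play_rows:
  rows:
    - {"rx":0,"ry":0,"rz":-0.0992,"tx":0,"ty":0,"tz":-0.006,"grip":0.085}
    - {"rx":0,"ry":0,"rz":-0.0992,"tx":0,"ty":0,"tz":-0.006,"grip":0.085}
    - {"rx":0,"ry":0,"rz":-0.0992,"tx":0,"ty":0,"tz":-0.006,"grip":0.085}
    - {"rx":0,"ry":0,"rz":-0.0992,"tx":0,"ty":0,"tz":-0.006,"grip":0.085}
    - {"rx":0,"ry":0,"rz":-0.0992,"tx":0,"ty":0,"tz":-0.006,"grip":0.085}
    - {"rx":0,"ry":0,"rz":-0.0992,"tx":0,"ty":0,"tz":-0.006,"grip":0.085}
    - {"rx":0,"ry":0,"rz":-0.0992,"tx":0,"ty":0,"tz":-0.006,"grip":0.085}
    - {"rx":0,"ry":0,"rz":-0.0992,"tx":0,"ty":0,"tz":-0.006,"grip":0.085}
    - {"rx":0,"ry":0,"rz":-0.0992,"tx":0,"ty":0,"tz":-0.006,"grip":0.085}
    - {"rx":0,"ry":0,"rz":-0.0992,"tx":0,"ty":0,"tz":-0.006,"grip":0.085}
  force: 60

```text
t: 2.3
tool_pos: [0.176, -0.6516, 0.2524]
tool_rot: [0.0, -0.589, 0.808, 0.0]
contact_force: [-0.4, 0.3, -1.0]
gripper_width: 0.995
finger_force: 0.0
```

play_rows:
  rows:
    - {"rx":0,"ry":0,"rz":0,"tx":-0.025,"ty":-0.008,"tz":0,"grip":0.085}
    - {"rx":0,"ry":0,"rz":0,"tx":-0.045,"ty":-0.015,"tz":0,"grip":0.085}
    - {"rx":0,"ry":0,"rz":0,"tx":-0.045,"ty":-0.015,"tz":0,"grip":0.085}
    - {"rx":0,"ry":0,"rz":0,"tx":-0.045,"ty":-0.015,"tz":0,"grip":0.085}
    - {"rx":0,"ry":0,"rz":0,"tx":-0.045,"ty":-0.015,"tz":0,"grip":0.085}
    - {"rx":0,"ry":0,"rz":0,"tx":-0.045,"ty":-0.015,"tz":0,"grip":0.085}
    - {"rx":0,"ry":0,"rz":0,"tx":-0.045,"ty":-0.015,"tz":0,"grip":0.085}
    - {"rx":0,"ry":0,"rz":0,"tx":-0.045,"ty":-0.015,"tz":0,"grip":0.085}
    - {"rx":0,"ry":0,"rz":0,"tx":-0.045,"ty":-0.015,"tz":0,"grip":0.085}
    - {"rx":0,"ry":0,"rz":0,"tx":-0.045,"ty":-0.015,"tz":0,"grip":0.085}

```text
t: 3.3
tool_pos: [0.446, -0.2854, 0.2527]
tool_rot: [0.0, -0.587, 0.809, -0.0]
contact_force: [0.6, -1.0, 0.0]
gripper_width: 0.996
finger_force: 0.0
```

```bash
python3 - <<'E'
from h import *
im,X=cloud("side");save("side2.png",im[140:230,260:410])
import sys
for n in("side","top"):
    if n=="top": im,X=cloud(n)
    hsv=cv2.cvtColor(im,cv2.COLOR_RGB2HSV).astype(int);H,S=hsv[...,0],hsv[...,1]
    x,y,z=X[...,0],X[...,1],X[...,2];nb=(abs(x-.47)<.09)&(abs(y+.255)<.09)
    p=X[nb&(H>100)&(H<130)&(S>120)&(z>.145)];print(n,len(p),p.mean(0) if len(p) else 0)
    print([(np.round(r["point"],3).tolist(),round(r["confidence"],2)) for l in("caddy_mid","bin_mid") for r in place_of(n,l) if abs(r["point"][0]-.47)<.06])
plan([.470,-.2525,.115],-108)
E
```

```text
side 104 [ 0.4794 -0.2777  0.3062]
[([0.471, -0.249, 0.085], 0.75), ([0.472, -0.254, 0.083], 0.6)]
top 28 [ 0.4696 -0.249   0.1575]
[([0.472, -0.249, 0.085], 0.88), ([0.47, -0.254, 0.078], 0.65)]
t 3.6 pos [ 0.4448 -0.2874  0.2522] F [-0.8556  0.4898 -0.6777] ff 0.0 gw 0.993
 turn [ 0.0001 -0.0001 -0.0009] shift(cur axes) [-0.041  -0.0131  0.1372] shift(after turn) [-0.041  -0.0131  0.1372] dist 0.14383859666926482
```

play_rows:
  rows:
    - {"rx":0,"ry":0,"rz":0,"tx":-0.0215,"ty":-0.0065,"tz":0,"grip":0.085}
    - {"rx":0,"ry":0,"rz":0,"tx":-0.022,"ty":-0.0065,"tz":0,"grip":0.085}
    - {"rx":0,"ry":0,"rz":0,"tx":0,"ty":0,"tz":0.02,"grip":0.085}
    - {"rx":0,"ry":0,"rz":0,"tx":0,"ty":0,"tz":0.025,"grip":0.085}
    - {"rx":0,"ry":0,"rz":0,"tx":0,"ty":0,"tz":0.025,"grip":0.085}
    - {"rx":0,"ry":0,"rz":0,"tx":0,"ty":0,"tz":0.025,"grip":0.085}
    - {"rx":0,"ry":0,"rz":0,"tx":0,"ty":0,"tz":0.025,"grip":0.085}
    - {"rx":0,"ry":0,"rz":0,"tx":0,"ty":0,"tz":0.017,"grip":0.085}
    - {"rx":0,"ry":0,"rz":0,"tx":0,"ty":0,"tz":0,"grip":0.085}
    - {"rx":0,"ry":0,"rz":0,"tx":0,"ty":0,"tz":0,"grip":0.085}

```text
t: 4.6
tool_pos: [0.4707, -0.2509, 0.1156]
tool_rot: [-0.0, -0.587, 0.81, -0.0]
contact_force: [0.4, -0.4, -0.5]
gripper_width: 1.001
finger_force: 0.0
```

play_rows:
  rows:
    - {"rx":0,"ry":0,"rz":0,"tx":0,"ty":0,"tz":0,"grip":0.0}
    - {"rx":0,"ry":0,"rz":0,"tx":0,"ty":0,"tz":0,"grip":0.0}
    - {"rx":0,"ry":0,"rz":0,"tx":0,"ty":0,"tz":0,"grip":0.0}
    - {"rx":0,"ry":0,"rz":0,"tx":0,"ty":0,"tz":0,"grip":0.0}
    - {"rx":0,"ry":0,"rz":0,"tx":0,"ty":0,"tz":0,"grip":0.0}
    - {"rx":0,"ry":0,"rz":0,"tx":0,"ty":0,"tz":0,"grip":0.0}
    - {"rx":0,"ry":0,"rz":0,"tx":0,"ty":0,"tz":0,"grip":0.0}
    - {"rx":0,"ry":0,"rz":0,"tx":0,"ty":0,"tz":0,"grip":0.0}
    - {"rx":0,"ry":0,"rz":0,"tx":0,"ty":0,"tz":0,"grip":0.0}
    - {"rx":0,"ry":0,"rz":0,"tx":0,"ty":0,"tz":0,"grip":0.0}
  force: 60

```text
t: 5.6
tool_pos: [0.4715, -0.2499, 0.1156]
tool_rot: [0.0, -0.588, 0.809, -0.0]
contact_force: [1.3, -0.2, 4.7]
gripper_width: 0.11
finger_force: 59.1
```

play_rows:
  rows:
    - {"rx":0,"ry":0,"rz":0,"tx":0,"ty":0,"tz":-0.006,"grip":0.0}
    - {"rx":0,"ry":0,"rz":0,"tx":0,"ty":0,"tz":-0.01,"grip":0.0}
    - {"rx":0,"ry":0,"rz":0,"tx":0,"ty":0,"tz":-0.02,"grip":0.0}
    - {"rx":0,"ry":0,"rz":0,"tx":0,"ty":0,"tz":-0.025,"grip":0.0}
    - {"rx":0,"ry":0,"rz":0,"tx":0,"ty":0,"tz":-0.025,"grip":0.0}
    - {"rx":0,"ry":0,"rz":0,"tx":0,"ty":0,"tz":-0.025,"grip":0.0}
    - {"rx":0,"ry":0,"rz":0,"tx":0,"ty":0,"tz":-0.025,"grip":0.0}
    - {"rx":0,"ry":0,"rz":0,"tx":0,"ty":0,"tz":-0.025,"grip":0.0}
    - {"rx":0,"ry":0,"rz":0,"tx":0,"ty":0,"tz":-0.02,"grip":0.0}
    - {"rx":0,"ry":0,"rz":0,"tx":0,"ty":0,"tz":-0.006,"grip":0.0}

```text
t: 6.6
tool_pos: [0.4713, -0.25, 0.3047]
tool_rot: [0.001, -0.587, 0.809, -0.001]
contact_force: [0.4, 0.1, -1.4]
gripper_width: 0.11
finger_force: 58.7
```

```bash
python3 - <<'E'
from h import *
im,X=cloud("side");i2,_=cloud("top");save("b2.png",np.vstack([cv2.resize(im[90:240,250:450],(600,300)),cv2.resize(i2[130:250,320:480],(600,300))]))
print([np.round(r["point"],3).tolist() for r in place_of("side","mat")+place_of("top","mat")])
plan([.530,-.431,.295],-108)
E
```

```text
[[0.529, -0.432, -0.001], [0.53, -0.432, 0.0]]
t 6.8 pos [ 0.4703 -0.2494  0.301 ] F [ 0.169   0.5574 -2.9584] ff 58.7 gw 0.108
 turn [ 0.002   0.0003 -0.001 ] shift(cur axes) [ 0.1542 -0.1131  0.0057] shift(after turn) [ 0.1543 -0.1129  0.006 ] dist 0.19128438713886356
```

View pics/b2.png

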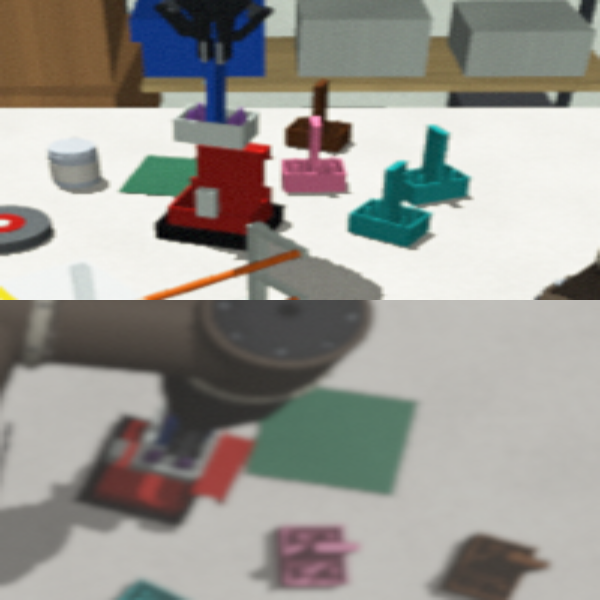

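The caddy hangs upright in the grip, clear of the bin (crop, upper half, about (215,125)). Next I carry it over the mat.

play_rows:
  rows:
    - {"rx":0,"ry":0,"rz":0,"tx":0.01,"ty":-0.007,"tz":0,"grip":0.0}
    - {"rx":0,"ry":0,"rz":0,"tx":0.02,"ty":-0.015,"tz":0,"grip":0.0}
    - {"rx":0,"ry":0,"rz":0,"tx":0.024,"ty":-0.018,"tz":0,"grip":0.0}
    - {"rx":0,"ry":0,"rz":0,"tx":0.024,"ty":-0.018,"tz":0,"grip":0.0}
    - {"rx":0,"ry":0,"rz":0,"tx":0.024,"ty":-0.018,"tz":0,"grip":0.0}
    - {"rx":0,"ry":0,"rz":0,"tx":0.024,"ty":-0.018,"tz":0,"grip":0.0}
    - {"rx":0,"ry":0,"rz":0,"tx":0.018,"ty":-0.012,"tz":0,"grip":0.0}
    - {"rx":0,"ry":0,"rz":0,"tx":0.01,"ty":-0.007,"tz":0.01,"grip":0.0}
    - {"rx":0,"ry":0,"rz":0,"tx":0,"ty":0,"tz":0.02,"grip":0.0}
    - {"rx":0,"ry":0,"rz":0,"tx":0,"ty":0,"tz":0.02,"grip":0.0}

```text
t: 7.8
tool_pos: [0.5303, -0.4315, 0.2496]
tool_rot: [-0.0, -0.587, 0.81, 0.001]
contact_force: [-0.1, 0.3, -3.0]
gripper_width: 0.107
finger_force: 58.7
```

```bash
python3 - <<'E'
from h import *
plan([.530,-.431,.112],-108)
E
```

```text
t 7.8 pos [ 0.5303 -0.4315  0.2496] F [-0.1172  0.281  -2.992 ] ff 58.7 gw 0.107
 turn [ 0.0019  0.0007 -0.0017] shift(cur axes) [-0.0003  0.0001  0.1376] shift(after turn) [-0.0004  0.0004  0.1376] dist 0.13758280331150213
```

play_rows:
  rows:
    - {"rx":0,"ry":0,"rz":0,"tx":0,"ty":0,"tz":0.02,"grip":0.0}
    - {"rx":0,"ry":0,"rz":0,"tx":0,"ty":0,"tz":0.025,"grip":0.0}
    - {"rx":0,"ry":0,"rz":0,"tx":0,"ty":0,"tz":0.025,"grip":0.0}
    - {"rx":0,"ry":0,"rz":0,"tx":0,"ty":0,"tz":0.025,"grip":0.0}
    - {"rx":0,"ry":0,"rz":0,"tx":0,"ty":0,"tz":0.018,"grip":0.0}
    - {"rx":0,"ry":0,"rz":0,"tx":0,"ty":0,"tz":0.01,"grip":0.0}
    - {"rx":0,"ry":0,"rz":0,"tx":0,"ty":0,"tz":0.006,"grip":0.0}
    - {"rx":0,"ry":0,"rz":0,"tx":0,"ty":0,"tz":0.003,"grip":0.0}
    - {"rx":0,"ry":0,"rz":0,"tx":0,"ty":0,"tz":0,"grip":0.0}
    - {"rx":0,"ry":0,"rz":0,"tx":0,"ty":0,"tz":0,"grip":0.0}

```text
t: 8.8
tool_pos: [0.5312, -0.4315, 0.1211]
tool_rot: [0.0, -0.588, 0.809, -0.001]
contact_force: [0.1, 0.4, -2.2]
gripper_width: 0.112
finger_force: 58.7
```

Contact is expected at about 0.1106, so I creep down.

play_rows:
  rows:
    - {"rx":0,"ry":0,"rz":0,"tx":0,"ty":0,"tz":0.003,"grip":0.0}
    - {"rx":0,"ry":0,"rz":0,"tx":0,"ty":0,"tz":0.002,"grip":0.0}
    - {"rx":0,"ry":0,"rz":0,"tx":0,"ty":0,"tz":0.001,"grip":0.0}
    - {"rx":0,"ry":0,"rz":0,"tx":0,"ty":0,"tz":0.001,"grip":0.0}
    - {"rx":0,"ry":0,"rz":0,"tx":0,"ty":0,"tz":0.001,"grip":0.0}
    - {"rx":0,"ry":0,"rz":0,"tx":0,"ty":0,"tz":0.001,"grip":0.0}
    - {"rx":0,"ry":0,"rz":0,"tx":0,"ty":0,"tz":0.0005,"grip":0.0}
    - {"rx":0,"ry":0,"rz":0,"tx":0,"ty":0,"tz":0.0005,"grip":0.0}
    - {"rx":0,"ry":0,"rz":0,"tx":0,"ty":0,"tz":0,"grip":0.0}
    - {"rx":0,"ry":0,"rz":0,"tx":0,"ty":0,"tz":0,"grip":0.0}

```text
t: 9.8
tool_pos: [0.5311, -0.4314, 0.1106]
tool_rot: [0.0, -0.587, 0.809, -0.0]
contact_force: [0.1, -0.3, 1.0]
gripper_width: 0.108
finger_force: 59.1
```

The weight is off the wrist, so the caddy is standing. Open and back off.

play_rows:
  rows:
    - {"rx":0,"ry":0,"rz":0,"tx":0,"ty":0,"tz":0,"grip":0.02}
    - {"rx":0,"ry":0,"rz":0,"tx":0,"ty":0,"tz":0,"grip":0.03}
    - {"rx":0,"ry":0,"rz":0,"tx":0,"ty":0,"tz":0,"grip":0.05}
    - {"rx":0,"ry":0,"rz":0,"tx":0,"ty":0,"tz":0,"grip":0.06}
    - {"rx":0,"ry":0,"rz":0,"tx":0,"ty":0,"tz":0,"grip":0.06}
    - {"rx":0,"ry":0,"rz":0,"tx":0,"ty":0,"tz":-0.02,"grip":0.06}
    - {"rx":0,"ry":0,"rz":0,"tx":0,"ty":0,"tz":-0.04,"grip":0.06}
    - {"rx":0,"ry":0,"rz":0,"tx":0,"ty":0,"tz":-0.05,"grip":0.06}
    - {"rx":0,"ry":0,"rz":0,"tx":0,"ty":0,"tz":-0.03,"grip":0.06}
    - {"rx":0,"ry":0,"rz":0,"tx":0,"ty":0,"tz":0,"grip":0.06}

```text
t: 10.8
tool_pos: [0.5326, -0.4328, 0.2567]
tool_rot: [0.002, -0.588, 0.809, -0.004]
contact_force: [-1.0, -1.1, -0.2]
gripper_width: 0.701
finger_force: 0.0
```

```bash
python3 - <<'E'
from h import *
for n in("side","top"):
    im,X=cloud(n)
    if n=="side": save("c3.png",cv2.resize(im[90:240,250:450],(600,450)))
    hsv=cv2.cvtColor(im,cv2.COLOR_RGB2HSV).astype(int);H,S=hsv[...,0],hsv[...,1]
    x,y,z=X[...,0],X[...,1],X[...,2]
    p=X[(abs(x-.53)<.06)&(abs(y+.43)<.06)&(H>100)&(H<130)&(S>120)&(z>.05)&(z<.17)];print(n,len(p),p.mean(0) if len(p) else 0)
    nb=(abs(x-.47)<.09)&(abs(y+.255)<.09)
    p=X[nb&((H<5)|(H>172))&(S>130)&(z>.14)&(z<.17)];print("redtop",len(p),p.mean(0),cv2.minAreaRect((p[:,:2]*1000).astype(np.float32)))
    w=X[(abs(x-.486)<.025)&(abs(y+.21)<.025)&(S<60)&(z>.085)&(z<.12)];print("tab",len(w),w.mean(0) if len(w) else 0, w.max(0) if len(w) else 0)
    for l in("caddy_mid","bin_mid","bin_tab","bin_hook"):
        print(l,[(np.round(r["point"],3).tolist(),round(r["confidence"],2)) for r in place_of(n,l) if r["point"][0]>.4])
u=np.array([-.309,-.951])
plan(list(np.array([.469,-.253])-.1*u)+[.25],-108,35)
E
```

```text
side 113 [ 0.5299 -0.4199  0.1053]
redtop 153 [ 0.4513 -0.2914  0.1511] ((449.8639221191406, -297.58074951171875), (32.0947151184082, 87.92327880859375), 71.20886993408203)
tab 58 [ 0.481  -0.2049  0.1035] [ 0.4925 -0.1979  0.1181]
caddy_mid [([0.531, -0.433, 0.076], 0.61)]
bin_mid [([0.467, -0.253, 0.084], 0.58)]
bin_tab [([0.482, -0.211, 0.095], 0.71)]
bin_hook [([0.454, -0.303, 0.145], 0.93)]
top 30 [ 0.5286 -0.4312  0.1501]
redtop 101 [ 0.4534 -0.3022  0.1546] ((450.750732421875, -302.53411865234375), (22.595394134521484, 73.1622085571289), 71.71693420410156)
tab 0 0 0
caddy_mid [([0.533, -0.434, 0.08], 0.58)]
bin_mid [([0.469, -0.254, 0.079], 0.72)]
bin_tab []
bin_hook []
t 11.3 pos [ 0.5306 -0.4312  0.2495] F [0.8886 0.5374 0.0581] ff 0.0 gw 0.702
 turn [ 0.0013  0.6109 -0.0005] shift(cur axes) [-0.2503  0.1138 -0.0004] shift(after turn) [-0.2048  0.1136 -0.144 ] dist 0.27497135002220174
```

View pics/c3.png

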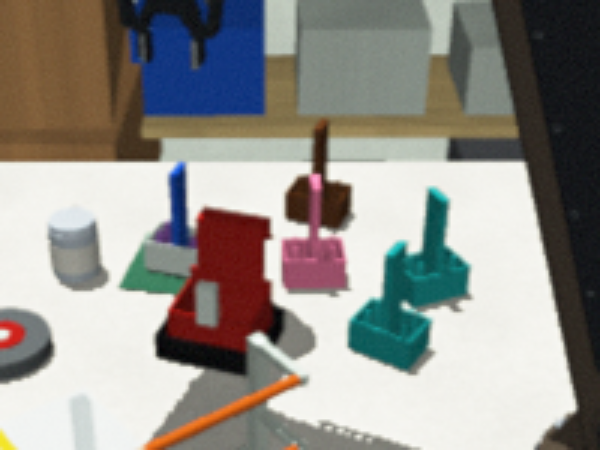

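The caddy stands upright on the mat (crop (180,230)), about 1 mm from its centre, and the bin is still in its tray. Next I tilt 35° and go to the tab.

play_rows:
  rows:
    - {"rx":0,"ry":0.122,"rz":0,"tx":0,"ty":0,"tz":0,"grip":0.06}
    - {"rx":0,"ry":0.122,"rz":0,"tx":0,"ty":0,"tz":0,"grip":0.06}
    - {"rx":0,"ry":0.122,"rz":0,"tx":0,"ty":0,"tz":0,"grip":0.06}
    - {"rx":0,"ry":0.122,"rz":0,"tx":0,"ty":0,"tz":0,"grip":0.06}
    - {"rx":0,"ry":0.122,"rz":0,"tx":0,"ty":0,"tz":0,"grip":0.06}
    - {"rx":0,"ry":0,"rz":0,"tx":-0.035,"ty":0.016,"tz":-0.0155,"grip":0.06}
    - {"rx":0,"ry":0,"rz":0,"tx":-0.035,"ty":0.016,"tz":-0.0155,"grip":0.06}
    - {"rx":0,"ry":0,"rz":0,"tx":-0.035,"ty":0.016,"tz":-0.0155,"grip":0.06}
    - {"rx":0,"ry":0,"rz":0,"tx":-0.035,"ty":0.016,"tz":-0.0155,"grip":0.06}
    - {"rx":0,"ry":0,"rz":0,"tx":-0.035,"ty":0.016,"tz":-0.0155,"grip":0.06}

```text
t: 12.3
tool_pos: [0.5125, -0.2263, 0.2132]
tool_rot: [-0.243, -0.56, 0.772, -0.177]
contact_force: [0.8, 0.5, 0.6]
gripper_width: 0.706
finger_force: 0.0
```

```bash
python3 - <<'E'
from h import *
plan([.504,-.144,.196],-108.3,35)
print(read_state()["joint_positions"])
E
```

```text
t 12.3 pos [ 0.5125 -0.2263  0.2132] F [0.8231 0.5359 0.6149] ff 0.0 gw 0.706
 turn [-0.0027  0.0007  0.0036] shift(cur axes) [-0.0718  0.0336 -0.0292] shift(after turn) [-0.0717  0.0339 -0.0292] dist 0.08452104590851882
[ 0.286   0.249  -0.4616  0.5164 -1.2775 -0.8593]
```

play_rows:
  rows:
    - {"rx":0,"ry":0,"rz":0,"tx":-0.0355,"ty":0.0165,"tz":-0.0145,"grip":0.055}
    - {"rx":0,"ry":0,"rz":0,"tx":-0.0355,"ty":0.0165,"tz":-0.0145,"grip":0.055}
    - {"rx":0,"ry":0,"rz":0,"tx":0,"ty":0,"tz":0.0,"grip":0.055}
    - {"rx":0,"ry":0,"rz":0,"tx":0,"ty":0,"tz":0.02,"grip":0.055}
    - {"rx":0,"ry":0,"rz":0,"tx":0,"ty":0,"tz":0.02,"grip":0.055}
    - {"rx":0,"ry":0,"rz":0,"tx":0,"ty":0,"tz":0.02,"grip":0.055}
    - {"rx":0,"ry":0,"rz":0,"tx":0,"ty":0,"tz":0.02,"grip":0.055}
    - {"rx":0,"ry":0,"rz":0,"tx":0,"ty":0,"tz":0,"grip":0.055}
    - {"rx":0,"ry":0,"rz":0,"tx":0,"ty":0,"tz":0,"grip":0.055}
    - {"rx":0,"ry":0,"rz":0,"tx":0,"ty":0,"tz":0,"grip":0.055}

```text
t: 13.3
tool_pos: [0.4914, -0.1897, 0.1318]
tool_rot: [-0.242, -0.56, 0.772, -0.177]
contact_force: [0.1, 0.0, 1.0]
gripper_width: 0.65
finger_force: 0.0
```

```bash
python3 - <<'E'
from h import *
for l in("bin_mid","bin_tab"):
  for n in("side","top"):
    grab_frame(n);print(l,[(np.round(r["point"],3).tolist(),round(r["confidence"],2)) for r in place_of(n,l) if r["point"][0]>.4])
plan([.4796,-.2204,.0814],-108.3,35)
E
```

```text
bin_mid [([0.466, -0.255, 0.082], 0.92)]
bin_mid [([0.47, -0.256, 0.078], 0.76), ([0.589, 0.29, 0.201], 0.61), ([0.616, 0.218, 0.174], 0.22)]
bin_tab [([0.482, -0.213, 0.092], 0.77)]
bin_tab [([0.484, -0.209, 0.095], 0.98)]
t 13.7 pos [ 0.4906 -0.1899  0.1311] F [0.0457 0.7275 0.6175] ff 0.0 gw 0.647
 turn [-0.0028  0.001   0.0036] shift(cur axes) [-0.0019  0.001   0.0594] shift(after turn) [-0.0019  0.0009  0.0594] dist 0.05939373723514157
```

play_rows:
  rows:
    - {"rx":0,"ry":0,"rz":0,"tx":-0.001,"ty":0.001,"tz":0.015,"grip":0.055}
    - {"rx":0,"ry":0,"rz":0,"tx":-0.001,"ty":0,"tz":0.015,"grip":0.055}
    - {"rx":0,"ry":0,"rz":0,"tx":0,"ty":0,"tz":0.015,"grip":0.055}
    - {"rx":0,"ry":0,"rz":0,"tx":0,"ty":0,"tz":0.01,"grip":0.055}
    - {"rx":0,"ry":0,"rz":0,"tx":0,"ty":0,"tz":0.004,"grip":0.055}
    - {"rx":0,"ry":0,"rz":0,"tx":0,"ty":0,"tz":0,"grip":0.055}
    - {"rx":0,"ry":0,"rz":0,"tx":0,"ty":0,"tz":0,"grip":0.04}
    - {"rx":0,"ry":0,"rz":0,"tx":0,"ty":0,"tz":0,"grip":0.03}
    - {"rx":0,"ry":0,"rz":0,"tx":0,"ty":0,"tz":0,"grip":0.02}
    - {"rx":0,"ry":0,"rz":0,"tx":0,"ty":0,"tz":0,"grip":0.01}
  force: 60

```text
t: 14.7
tool_pos: [0.4798, -0.2201, 0.0817]
tool_rot: [-0.243, -0.56, 0.772, -0.177]
contact_force: [-0.6, -0.4, 0.3]
gripper_width: 0.116
finger_force: 0.0
```

play_rows:
  rows:
    - {"rx":0,"ry":0,"rz":0,"tx":0,"ty":0,"tz":0,"grip":0.0}
    - {"rx":0,"ry":0,"rz":0,"tx":0,"ty":0,"tz":0,"grip":0.0}
    - {"rx":0,"ry":0,"rz":0,"tx":0,"ty":0,"tz":0,"grip":0.0}
    - {"rx":0,"ry":0,"rz":0,"tx":0,"ty":0,"tz":0,"grip":0.0}
    - {"rx":0,"ry":0,"rz":0,"tx":0,"ty":0,"tz":0,"grip":0.0}
    - {"rx":0,"ry":0,"rz":0,"tx":0,"ty":0,"tz":0,"grip":0.0}
    - {"rx":0,"ry":0,"rz":0,"tx":0,"ty":0,"tz":0,"grip":0.0}
    - {"rx":0,"ry":0,"rz":0,"tx":0,"ty":0,"tz":0,"grip":0.0}
    - {"rx":0,"ry":0,"rz":0,"tx":0,"ty":0,"tz":0,"grip":0.0}
    - {"rx":0,"ry":0,"rz":0,"tx":0,"ty":0,"tz":0,"grip":0.0}
  force: 110

```text
t: 15.7
tool_pos: [0.4796, -0.2203, 0.0815]
tool_rot: [-0.243, -0.56, 0.772, -0.176]
contact_force: [-0.7, 0.5, -0.7]
gripper_width: 0.001
finger_force: 0.0
```

Missed: the gripper closed on nothing. Look.

```bash
python3 - <<'E'
from h import *
a,X=cloud("side");b,_=cloud("top")
save("d4.png",np.hstack([cv2.resize(a[140:230,280:400],(400,300),interpolation=2),cv2.resize(b[150:240,310:430],(400,300),interpolation=2)]))
for n in("side","top"):
    print([(np.round(r["point"],3).tolist(),round(r["confidence"],2)) for l in("bin_mid","bin_tab","bin_hook") for r in place_of(n,l) if r["point"][0]>.4])
E
```

```text
[([0.471, -0.254, 0.08], 0.84), ([0.484, -0.211, 0.096], 0.96), ([0.68, -0.423, -0.001], 0.45), ([0.529, -0.432, -0.001], 0.21)]
[([0.469, -0.256, 0.08], 0.64), ([0.484, -0.211, 0.092], 0.6), ([0.454, -0.3, 0.148], 0.87)]
```

View pics/d4.png

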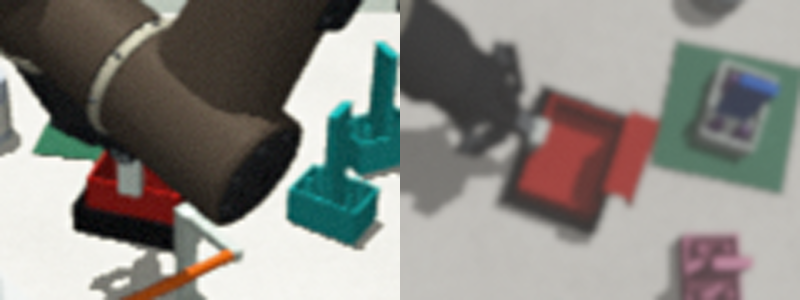

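```bash
python3 - <<'E'
from h import *
s=read_state();q=s["tool_rot"];Rc=R.from_quat(np.array(q)[[1,2,3,0]]);p=s["tool_pos"]
pts={"tcp":p,"grasp":p-.019*Rc.as_matrix()[:,2],"tab":np.array([.483,-.210,.092]),"tabtop":np.array([.483,-.210,.115]),"hook":np.array([.4535,-.3015,.15])}
for n,sl in(("side",(slice(175,215),slice(295,345))),("top",(slice(170,210),slice(335,385)))):
    im,X=cloud(n);c=calibration(n);P=np.array(c["pose"]);K=np.array(c["intrinsics"])
    big=cv2.resize(im[sl],None,fx=8,fy=8,interpolation=cv2.INTER_CUBIC)
    for k,(m,v) in enumerate(pts.items()):
        cc=(v-P[:3,3])@P[:3,:3]; cc=cc*[1,-1,-1]
        uv,_=cv2.projectPoints(cc.reshape(1,1,3),np.zeros(3),np.zeros(3),K,np.array(c["dist"]));uv=uv.ravel();print(n,m,uv,cc[2])
        w=((uv-[sl[1].start,sl[0].start]+.5)*8).astype(int)
        cv2.circle(big,tuple(w.tolist()),4,[(0,255,0),(0,255,255),(255,0,255),(255,255,0),(0,0,255)][k],-1)
    np.save("b"+n,big)
save("e5.png",np.hstack([np.load("bside.npy"),np.load("btop.npy")]))
E
```

```text
side tcp [319.6958 190.5101] 1.3881341761791677
side grasp [318.5649 188.5771] 1.3707606399179035
side tab [318.5798 189.7288] 1.3737315062144653
side tabtop [318.4203 184.4317] 1.360453073412177
side hook [327.0029 163.0238] 1.4143682795516854
top tcp [352.9283 191.2921] 1.6426139914281574
top grasp [350.3837 189.451 ] 1.628055272431155
top tab [350.2821 189.7043] 1.633051438501121
top tabtop [350.8138 188.4505] 1.6104595576722416
top hook [378.4664 195.6821] 1.5696108987470767
```

View pics/e5.png

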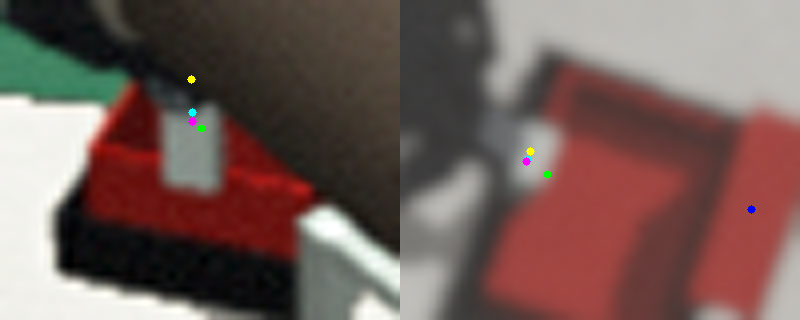

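```bash
python3 - <<'E'
from h import *
s=read_state();q=s["tool_rot"];M=R.from_quat(np.array(q)[[1,2,3,0]]).as_matrix();p=s["tool_pos"]
for n in("side","top"):
    im,X=cloud(n); L=(X-p)@M
    m=(np.abs(L[...,0])<.03)&(np.abs(L[...,1])<.03)&(L[...,2]>-.09)&(L[...,2]<.02)
    idx=np.argwhere(m); o=np.argsort([L[i,j,2] for i,j in idx])
    print(n,len(idx))
    for k in o[::max(1,len(o)//45)]:
        i,j=idx[k]; print((j,i),(L[i,j]*1000).round(0),X[i,j].round(3),im[i,j])
E
```

```text
side 132
(np.int64(312), np.int64(184)) [-12.  -5. -88.] [ 0.503 -0.165  0.147] [20 20 19]
(np.int64(308), np.int64(183)) [-10. -20. -86.] [ 0.517 -0.172  0.146] [28 48 40]
(np.int64(313), np.int64(184)) [-10.  -2. -85.] [ 0.499 -0.166  0.146] [25 25 28]
(np.int64(314), np.int64(184)) [ -9.   1. -85.] [ 0.496 -0.166  0.146] [24 26 28]
(np.int64(317), np.int64(185)) [-10.  11. -81.] [ 0.486 -0.165  0.142] [20 22 25]
(np.int64(315), np.int64(185)) [ -8.   2. -73.] [ 0.493 -0.174  0.137] [33 38 38]
(np.int64(316), np.int64(186)) [-10.   5. -70.] [ 0.49  -0.173  0.133] [46 49 50]
(np.int64(315), np.int64(186)) [ -9.  -0. -65.] [ 0.493 -0.178  0.13 ] [41 46 48]
(np.int64(319), np.int64(186)) [ -5.  13. -62.] [ 0.479 -0.179  0.129] [21 23 22]
(np.int64(313), np.int64(185)) [ -5. -10. -61.] [ 0.501 -0.186  0.129] [37 38 41]
(np.int64(317), np.int64(187)) [ -9.   6. -59.] [ 0.487 -0.179  0.125] [65 71 72]
(np.int64(318), np.int64(188)) [-12.  10. -58.] [ 0.483 -0.177  0.122] [64 69 71]
(np.int64(320), np.int64(187)) [ -4.  14. -51.] [ 0.476 -0.185  0.121] [35 35 33]
(np.int64(316), np.int64(
[... 9031 characters left out ...]
473 -0.205  0.101] [124 126 123]
(np.int64(350), np.int64(193)) [  0.  12. -14.] [ 0.471 -0.209  0.093] [117 113 109]
(np.int64(351), np.int64(193)) [-2.  9. -5.] [ 0.473 -0.213  0.085] [135 117 113]
(np.int64(348), np.int64(193)) [-19.   9.   1.] [ 0.475 -0.204  0.07 ] [84 85 82]
(np.int64(348), np.int64(197)) [-17.  22.   8.] [ 0.461 -0.204  0.065] [103  59  56]
(np.int64(350), np.int64(194)) [-14.  10.   8.] [ 0.472 -0.211  0.067] [107  87  84]
(np.int64(349), np.int64(196)) [-15.  18.   9.] [ 0.465 -0.208  0.066] [110  65  62]
(np.int64(349), np.int64(195)) [-18.  14.  10.] [ 0.469 -0.208  0.063] [94 71 68]
(np.int64(348), np.int64(194)) [-24.  11.  11.] [ 0.474 -0.205  0.058] [77 74 71]
```

```bash
python3 - <<'E'
from h import *
c=calibration("side");P=np.array(c["pose"]);K=np.array(c["intrinsics"])
for v in([.531,-.431,.25],[.531,-.431,.26],[.531,-.431,.28],[.531,-.431,.30],[.531-.035*.951,-.431+.035*.309,.26],[.531+.035*.951,-.431-.035*.309,.26],[.4703,-.2494,.301],[.4703,-.2494,.34]):
    cc=((np.array(v)-P[:3,3])@P[:3,:3])*[1,-1,-1]
    uv,_=cv2.projectPoints(cc.reshape(1,1,3),np.zeros(3),np.zeros(3),K,np.array(c["dist"]));print(v,uv.ravel(), "c3crop",(uv.ravel()-[250,90])*3,"b2crop",(uv.ravel()-[250,90])*[3,2])
s=read_state();print(s["tool_pos"],s["joint_positions"],s["gripper_width"])
E
```

```text
[0.531, -0.431, 0.25] [307.2176 123.5338] c3crop [171.6528 100.6015] b2crop [171.6528  67.0677]
[0.531, -0.431, 0.26] [307.1074 121.1202] c3crop [171.3221  93.3605] b2crop [171.3221  62.2404]
[0.531, -0.431, 0.28] [306.8842 116.2345] c3crop [170.6527  78.7035] b2crop [170.6527  52.469 ]
[0.531, -0.431, 0.3] [306.6574 111.2694] c3crop [169.9723  63.8082] b2crop [169.9723  42.5388]
[0.497715, -0.420185, 0.26] [315.6467 122.2789] c3crop [196.9402  96.8368] b2crop [196.9402  64.5579]
[0.564285, -0.441815, 0.26] [298.6774 119.9755] c3crop [146.0322  89.9266] b2crop [146.0322  59.9511]
[0.4703, -0.2494, 0.301] [321.2185 132.1841] c3crop [213.6556 126.5523] b2crop [213.6556  84.3682]
[0.4703, -0.2494, 0.34] [320.9735 121.4685] c3crop [212.9204  94.4055] b2crop [212.9204  62.937 ]
[ 0.4795 -0.2203  0.0815] [ 0.3005  0.3434 -0.6962  0.5888 -1.0014 -1.0575] 0.004646837871887423
```

In the earlier crops the fingertips sit about 39 mm short of the reported TCP along tool z (seen at c3 (140,62)/(195,68), predicted (146,90)/(197,97)). So the true tip is about 39 mm behind the reported one. I back off, open, and go 38 mm deeper than before.

play_rows:
  rows:
    - {"rx":0,"ry":0,"rz":0,"tx":0,"ty":0,"tz":-0.015,"grip":0.02}
    - {"rx":0,"ry":0,"rz":0,"tx":0,"ty":0,"tz":-0.02,"grip":0.055}
    - {"rx":0,"ry":0,"rz":0,"tx":0,"ty":0,"tz":0,"grip":0.055}
    - {"rx":0,"ry":0,"rz":0,"tx":0,"ty":0,"tz":0,"grip":0.055}
    - {"rx":0,"ry":0,"rz":0,"tx":0,"ty":0,"tz":0,"grip":0.055}
    - {"rx":0,"ry":0,"rz":0,"tx":0,"ty":0,"tz":0.015,"grip":0.055}
    - {"rx":0,"ry":0,"rz":0,"tx":0,"ty":0,"tz":0.015,"grip":0.055}
    - {"rx":0,"ry":0,"rz":0,"tx":0,"ty":0,"tz":0.015,"grip":0.055}
    - {"rx":0,"ry":0,"rz":0,"tx":0,"ty":0,"tz":0.01,"grip":0.055}
    - {"rx":0,"ry":0,"rz":0,"tx":0,"ty":0,"tz":0.008,"grip":0.055}
  force: 60

```text
t: 17.3
tool_pos: [0.4738, -0.2362, 0.0577]
tool_rot: [-0.244, -0.56, 0.772, -0.176]
contact_force: [0.6, -0.9, -0.2]
gripper_width: 0.644
finger_force: 0.0
```

play_rows:
  rows:
    - {"rx":0,"ry":0,"rz":0,"tx":0,"ty":0,"tz":0.006,"grip":0.055}
    - {"rx":0,"ry":0,"rz":0,"tx":0,"ty":0,"tz":0.004,"grip":0.055}
    - {"rx":0,"ry":0,"rz":0,"tx":0,"ty":0,"tz":0,"grip":0.055}
    - {"rx":0,"ry":0,"rz":0,"tx":0,"ty":0,"tz":0,"grip":0.04}
    - {"rx":0,"ry":0,"rz":0,"tx":0,"ty":0,"tz":0,"grip":0.03}
    - {"rx":0,"ry":0,"rz":0,"tx":0,"ty":0,"tz":0,"grip":0.02}
    - {"rx":0,"ry":0,"rz":0,"tx":0,"ty":0,"tz":0,"grip":0.01}
    - {"rx":0,"ry":0,"rz":0,"tx":0,"ty":0,"tz":0,"grip":0.0}
    - {"rx":0,"ry":0,"rz":0,"tx":0,"ty":0,"tz":0,"grip":0.0}
    - {"rx":0,"ry":0,"rz":0,"tx":0,"ty":0,"tz":0,"grip":0.0}

```text
t: 18.3
tool_pos: [0.4735, -0.2407, 0.0507]
tool_rot: [-0.243, -0.561, 0.772, -0.177]
contact_force: [0.3, 5.5, 4.9]
gripper_width: 0.273
finger_force: 59.3
```

Gripped at 23 mm. Raise the grip force and lift straight up.

play_rows:
  rows:
    - {"rx":0,"ry":0,"rz":0,"tx":0,"ty":0,"tz":0,"grip":0.0}
    - {"rx":0,"ry":0,"rz":0,"tx":0,"ty":0,"tz":0,"grip":0.0}
    - {"rx":0,"ry":0,"rz":0,"tx":0.0029,"ty":0,"tz":-0.0041,"grip":0.0}
    - {"rx":0,"ry":0,"rz":0,"tx":0.0057,"ty":0,"tz":-0.0082,"grip":0.0}
    - {"rx":0,"ry":0,"rz":0,"tx":0.0086,"ty":0,"tz":-0.0123,"grip":0.0}
    - {"rx":0,"ry":0,"rz":0,"tx":0.0115,"ty":0,"tz":-0.0164,"grip":0.0}
    - {"rx":0,"ry":0,"rz":0,"tx":0.0115,"ty":0,"tz":-0.0164,"grip":0.0}
    - {"rx":0,"ry":0,"rz":0,"tx":0.0115,"ty":0,"tz":-0.0164,"grip":0.0}
    - {"rx":0,"ry":0,"rz":0,"tx":0.0115,"ty":0,"tz":-0.0164,"grip":0.0}
    - {"rx":0,"ry":0,"rz":0,"tx":0.0086,"ty":0,"tz":-0.0123,"grip":0.0}
  force: 115

```text
t: 19.3
tool_pos: [0.4723, -0.241, 0.1767]
tool_rot: [-0.243, -0.56, 0.772, -0.176]
contact_force: [0.7, -0.8, -4.4]
gripper_width: 0.26
finger_force: 113.0
```

```bash
python3 - <<'E'
from h import *
s=read_state();M=R.from_quat(np.array(s["tool_rot"])[[1,2,3,0]]).as_matrix();p=s["tool_pos"]
print(s["contact_force"],s["gripper_width"],s["finger_force"],p)
g=p-.058*M[:,2];print("grasp",g)
for n in("side","top"):
    im,X=cloud(n);hsv=cv2.cvtColor(im,cv2.COLOR_RGB2HSV).astype(int);H,S=hsv[...,0],hsv[...,1]
    if n=="side": save("f6.png",cv2.resize(im[100:260,240:420],(675,600),interpolation=2))
    m=((H<5)|(H>172))&(S>130)&(np.linalg.norm(X-g,axis=-1)<.22)
    q=X[m&(X[...,2]>.12)]; u=np.array([-.314,-.949,0]);w=np.array([.949,-.314,0]);L=np.stack([(q-g)@u,(q-g)@w,q[:,2]-g[2]],1)
    print(n,len(q),np.percentile(L,[0,5,50,95,100],axis=0)*1000)
    top=L[L[:,2]>L[:,2].max()-.012]; print("top",len(top),top.mean(0)*1000,cv2.minAreaRect((top[:,:2]*1000).astype(np.float32)))
    for l in("bin_mid","bin_tab","bin_hook"): print(l,[((np.array(r["point"])-g)@np.array([u,w,[0,0,1]]).T*1000).round(0).tolist()+[round(r["confidence"],2)] for r in place_of(n,l)])
E
```

```text
[ 0.6661 -0.8449 -4.3933] 0.26014005701138065 112.98433899879456 [ 0.4723 -0.241   0.1767]
grasp [ 0.4826 -0.2095  0.2243]
side 386 [[ -3.2885 -58.2942 -95.2471]
 [ -0.3988 -46.06   -89.5353]
 [  2.95     9.7734 -64.8056]
 [ 43.3776  48.7485 -35.5693]
 [ 87.0924  51.8022 -30.9439]]
top 52 [ 11.1873  28.7549 -37.0047] ((9.409915924072266, 21.712905883789062), (95.3280029296875, 44.58176803588867), 54.865116119384766)
bin_mid [[48.0, 3.0, -18.0, 0.68]]
bin_tab [[1.0, -3.0, -8.0, 0.68]]
bin_hook [[140.0, 252.0, -225.0, 0.53], [-449.0, -7.0, -55.0, 0.18]]
top 628 [[   4.0315  -56.9699 -101.4601]
 [  14.966   -52.2214  -96.6976]
 [  57.6147   -5.8994  -87.376 ]
 [ 108.218    34.8922   56.751 ]
 [ 112.4233   41.1591   63.1146]]
top 189 [97.6311 -3.2231 54.6724] ((97.38658142089844, -1.3006973266601562), (29.756624221801758, 81.03278350830078), 0.18278101086616516)
bin_mid [[47.0, -2.0, -22.0, 0.63]]
bin_tab [[1.0, 3.0, -6.0, 0.55], [-444.0, -5.0, -49.0, 0.32]]
bin_hook [[97.0, -1.0, 48.0, 0.95]]
```

View pics/f6.png

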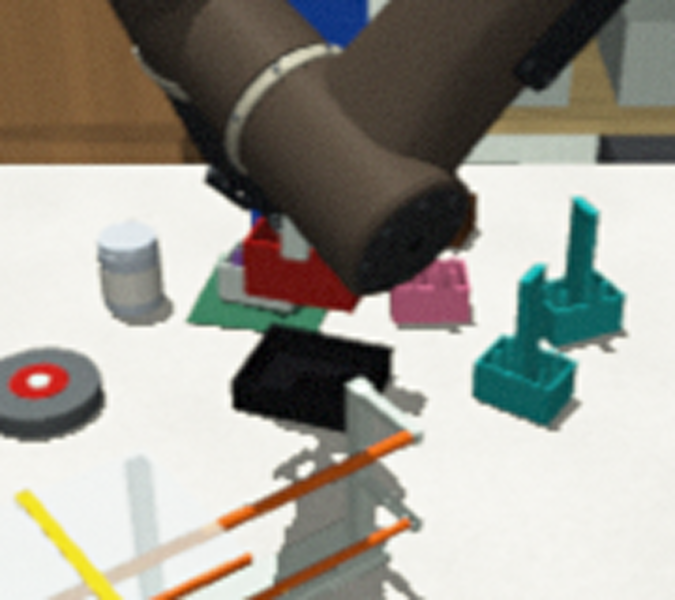

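The bin hangs level in the grip, clear of its tray. Its hook is about 97 mm forward of and 50 mm above the grasp, as expected. The rack's front is on the far side, so I lift it over the rack while turning to the rail's heading.

play_rows:
  rows:
    - {"rx":0.0275,"ry":0,"rz":-0.039,"tx":0.0086,"ty":0,"tz":-0.0123,"grip":0.0}
    - {"rx":0.055,"ry":0,"rz":-0.0785,"tx":0.0115,"ty":0,"tz":-0.0164,"grip":0.0}
    - {"rx":0.055,"ry":0,"rz":-0.0785,"tx":0.0115,"ty":0,"tz":-0.0164,"grip":0.0}
    - {"rx":0.055,"ry":0,"rz":-0.0785,"tx":0.0115,"ty":0,"tz":-0.0164,"grip":0.0}
    - {"rx":0.055,"ry":0,"rz":-0.0785,"tx":0.0115,"ty":0,"tz":-0.0164,"grip":0.0}
    - {"rx":0.055,"ry":0,"rz":-0.0785,"tx":0.0115,"ty":0,"tz":-0.0164,"grip":0.0}
    - {"rx":0.055,"ry":0,"rz":-0.0785,"tx":0.0086,"ty":0,"tz":-0.0123,"grip":0.0}
    - {"rx":0.055,"ry":0,"rz":-0.0785,"tx":0.0057,"ty":0,"tz":-0.0082,"grip":0.0}
    - {"rx":0.055,"ry":0,"rz":-0.0785,"tx":0,"ty":0,"tz":0,"grip":0.0}
    - {"rx":0.055,"ry":0,"rz":-0.0785,"tx":0,"ty":0,"tz":0,"grip":0.0}

```text
t: 20.7
tool_pos: [0.4719, -0.2413, 0.3149]
tool_rot: [0.14, 0.843, -0.445, 0.266]
contact_force: [0.2, 0.5, -4.1]
gripper_width: 0.255
finger_force: 113.2
```

```bash
python3 - <<'E'
from h import *
rm=np.array([.5535,.174,.174]);xr=np.array([.599,-.8007,0]);yr=np.array([.8007,.599,0])
X=np.load("side.npy");X2=np.load("top.npy")
for Z in(X,X2):
    L=np.stack([(Z-rm)@xr,(Z-rm)@yr,Z[...,2]],-1); m=(abs(L[...,0])<.12)&(abs(L[...,1])<.24)&(L[...,2]>.1)&(L[...,2]<.35)
    q=L[m]; 
    for a in np.arange(-.24,.24,.04):
        r=q[(q[:,1]>a)&(q[:,1]<a+.04)]; print(round(a,2),len(r),np.percentile(r[:,2],[50,98]) if len(r) else 0, r[r[:,2].argmax()] if len(r) else 0)
H=rm-.1*yr+[0,0,.006]
T=frame(-53.2,35).as_matrix()
g=H-.097*xr-[0,0,.050]; tcp=g+.058*T[:,2]; print("hung-level tcp",tcp)
plan(tcp+[0,0,.18],-53.2,35)
print(read_state()["joint_positions"])
E
```

```text
-0.24 223 [0.1731 0.1827] [ 0.058  -0.2136  0.183 ]
-0.2 52 [0.1782 0.1817] [-0.0042 -0.1631  0.1819]
-0.16 53 [0.1783 0.1814] [ 0.     -0.1206  0.1816]
-0.12 55 [0.1778 0.1813] [-0.0019 -0.109   0.1814]
-0.08 60 [0.1784 0.1816] [-0.0057 -0.0697  0.1823]
-0.04 344 [0.2042 0.2066] [-0.0664 -0.0186  0.208 ]
0.0 614 [0.2042 0.2069] [-0.0716  0.0287  0.2082]
0.04 659 [0.205  0.2102] [-0.0559  0.0727  0.2113]
0.08 703 [0.2042 0.2071] [0.0649 0.0806 0.2109]
0.12 729 [0.2042 0.207 ] [-0.0665  0.1396  0.2075]
0.16 779 [0.2042 0.2067] [-0.0701  0.1882  0.2092]
0.2 525 [0.2034 0.2067] [-0.0098  0.2118  0.2081]
-0.24 128 [0.1772 0.1842] [ 0.0146 -0.224   0.1899]
-0.2 43 [0.1774 0.1832] [ 0.0001 -0.1801  0.1846]
-0.16 42 [0.1782 0.1864] [ 0.0021 -0.1242  0.1871]
-0.12 42 [0.1766 0.1857] [-0.0001 -0.0976  0.1869]
-0.08 41 [0.1779 0.1855] [ 0.0032 -0.0744  0.1855]
-0.04 364 [0.2015 0.2095] [-0.0042 -0.0147  0.2145]
0.0 512 [0.2023 0.2093] [0.0636 0.0093 0.2131]
0.04 508 [0.2034 0.2108] [0.055  0.0749 0.2135]
0.08 487 [0.2016 0.208 ] [0.0489 0.0845 0.2112]
0.12 489 [0.2017 0.2091] [0.023  0.1375 0.211 ]
0.16 496 [0.2017 0.2081] [-0.0664  0.1924  0.2111]
0.2 166 [0.2009 0.2082] [0.0585 0.2051 0.2095]
hung-level tcp [0.4353 0.1651 0.0825]
t 20.7 pos [ 0.4719 -0.2413  0.3149] F [ 0.199   0.4718 -4.1029] ff 113.2 gw 0.255
 turn [ 0.0252  0.0007 -0.0351] shift(cur axes) [-0.322  -0.199  -0.1613] shift(after turn) [-0.3146 -0.2141 -0.1563] dist 0.4114363531080164
[ 0.2982 -0.2574 -0.7941  0.7251 -0.9709 -0.1019]
```

play_rows:
  rows:
    - {"rx":0.0125,"ry":0,"rz":-0.0175,"tx":-0.014,"ty":-0.0105,"tz":-0.01,"grip":0.0}
    - {"rx":0.0125,"ry":0,"rz":-0.0175,"tx":-0.0265,"ty":-0.02,"tz":-0.0185,"grip":0.0}
    - {"rx":0,"ry":0,"rz":0,"tx":-0.033,"ty":-0.025,"tz":-0.0231,"grip":0.0}
    - {"rx":0,"ry":0,"rz":0,"tx":-0.033,"ty":-0.025,"tz":-0.0231,"grip":0.0}
    - {"rx":0,"ry":0,"rz":0,"tx":-0.033,"ty":-0.025,"tz":-0.0231,"grip":0.0}
    - {"rx":0,"ry":0,"rz":0,"tx":-0.033,"ty":-0.025,"tz":-0.0231,"grip":0.0}
    - {"rx":0,"ry":0,"rz":0,"tx":-0.033,"ty":-0.025,"tz":-0.0231,"grip":0.0}
    - {"rx":0,"ry":0,"rz":0,"tx":-0.033,"ty":-0.025,"tz":-0.0231,"grip":0.0}
    - {"rx":0,"ry":0,"rz":0,"tx":-0.028,"ty":-0.021,"tz":-0.0196,"grip":0.0}
    - {"rx":0,"ry":0,"rz":0,"tx":-0.018,"ty":-0.0135,"tz":-0.0126,"grip":0.0}

```text
t: 21.7
tool_pos: [0.4396, 0.1688, 0.3153]
tool_rot: [0.135, 0.852, -0.428, 0.269]
contact_force: [-0.4, -0.9, -3.6]
gripper_width: 0.266
finger_force: 114.0
```

```bash
python3 - <<'E'
from h import *
plan([.4353,.1651,.1325],-53.2,35)
print(read_state()["joint_positions"])
E
```

```text
t 21.7 pos [0.4396 0.1688 0.3153] F [-0.4317 -0.9214 -3.5654] ff 114.0 gw 0.266
 turn [ 0.0011 -0.0004 -0.0017] shift(cur axes) [-0.1046  0.0056  0.1499] shift(after turn) [-0.1045  0.0056  0.15  ] dist 0.18290807977292972
[ 1.2476 -0.0237 -0.5343  0.4943 -1.456  -0.7654]
```

play_rows:
  rows:
    - {"rx":0,"ry":0,"rz":0,"tx":-0.0075,"ty":0.002,"tz":0.0105,"grip":0.0}
    - {"rx":0,"ry":0,"rz":0,"tx":-0.014,"ty":0.002,"tz":0.02,"grip":0.0}
    - {"rx":0,"ry":0,"rz":0,"tx":-0.014,"ty":0.0015,"tz":0.02,"grip":0.0}
    - {"rx":0,"ry":0,"rz":0,"tx":-0.014,"ty":0,"tz":0.02,"grip":0.0}
    - {"rx":0,"ry":0,"rz":0,"tx":-0.014,"ty":0,"tz":0.02,"grip":0.0}
    - {"rx":0,"ry":0,"rz":0,"tx":-0.014,"ty":0,"tz":0.02,"grip":0.0}
    - {"rx":0,"ry":0,"rz":0,"tx":-0.014,"ty":0,"tz":0.02,"grip":0.0}
    - {"rx":0,"ry":0,"rz":0,"tx":-0.009,"ty":0,"tz":0.0135,"grip":0.0}
    - {"rx":0,"ry":0,"rz":0,"tx":-0.0035,"ty":0,"tz":0.005,"grip":0.0}
    - {"rx":0,"ry":0,"rz":0,"tx":0,"ty":0,"tz":0,"grip":0.0}

```text
t: 22.7
tool_pos: [0.4358, 0.1617, 0.1339]
tool_rot: [0.136, 0.852, -0.429, 0.269]
contact_force: [0.1, -0.2, -3.5]
gripper_width: 0.256
finger_force: 113.9
```

```bash
cat >> h.py <<'E'
rm=np.array([.5535,.174,.174]);B=np.array([[.599,-.8007,0],[.8007,.599,0],[0,0,1]])
def hookm(pic=None):
    s=read_state();M=R.from_quat(np.array(s["tool_rot"])[[1,2,3,0]]).as_matrix();g=s["tool_pos"]-.058*M[:,2]
    print("t",round(s["t"],2),"F",s["contact_force"],"gw",round(s["gripper_width"],3),"tcp",s["tool_pos"],"grasp in rail",((g-rm)@B.T*1000).round(1))
    for n in("side","top"):
        im,X=cloud(n);hsv=cv2.cvtColor(im,cv2.COLOR_RGB2HSV).astype(int);H,S=hsv[...,0],hsv[...,1]
        if n==pic: save("g_%d.png"%(s["t"]*10),cv2.resize(im[170:330,190:400] if n=="side" else im[90:235,180:310],None,fx=3.5,fy=3.5,interpolation=2))
        L=(X-rm)@B.T;m=((H<5)|(H>172))&(S>130)&(np.linalg.norm(X-g,axis=-1)<.2)
        q=L[m];q=q[q[:,2]>q[:,2].max()-.015] if len(q) else q
        if len(q)>5: print(n,"redtop",len(q),(q.mean(0)*1000).round(1),"rect",cv2.minAreaRect((q[:,:2]*1000).astype(np.float32)),"rng",(q.min(0)*1000).round(),(q.max(0)*1000).round())
        for l in("bin_hook","bin_mid","mark"): print(l,[((np.array(r["point"])-rm)@B.T*1000).round(0).tolist()+[round(r["confidence"],2)] for r in place_of(n,l)][:2])
E
python3 -c "
from h import *
hookm()
plan([.4353,.1651,.1325],-53.2,35)"
```

```text
t 22.7 F [ 0.0506 -0.2115 -3.4842] gw 0.256 tcp [0.4358 0.1617 0.1339] grasp in rail [ -94.  -101.5    7.3]
bin_hook []
bin_mid [[-46.0, -102.0, -7.0, 0.62]]
mark [[0.0, 75.0, -3.0, 0.58], [-1.0, 0.0, 6.0, 0.49]]
top redtop 228 [   1.4 -105.    63.9] rect ((1.4236440658569336, -103.75657653808594), (87.10918426513672, 29.499298095703125), 88.66777038574219) rng [ -13. -147.   57.] [ 17. -60.  72.]
bin_hook [[1.0, -97.0, 57.0, 0.86]]
bin_mid [[-51.0, -100.0, -8.0, 0.55]]
mark [[7.0, 75.0, 3.0, 0.67]]
t 23.1 pos [0.436  0.1629 0.1348] F [ 0.2065 -0.1585 -3.0915] ff 113.9 gw 0.257
 turn [ 0.0003  0.0009 -0.0045] shift(cur axes) [-0.0031 -0.0007  0.0006] shift(after turn) [-0.0031 -0.0007  0.0006] dist 0.003249745425243614
```

play_rows:
  rows:
    - {"rx":0,"ry":0,"rz":0,"tx":-0.0016,"ty":0,"tz":-0.0011,"grip":0.0}
    - {"rx":0,"ry":0,"rz":0,"tx":0,"ty":0,"tz":0,"grip":0.0}
    - {"rx":0,"ry":0,"rz":0,"tx":-0.003,"ty":0,"tz":0.0041,"grip":0.0}
    - {"rx":0,"ry":0,"rz":0,"tx":-0.003,"ty":0,"tz":0.0041,"grip":0.0}
    - {"rx":0,"ry":0,"rz":0,"tx":-0.003,"ty":0,"tz":0.0041,"grip":0.0}
    - {"rx":0,"ry":0,"rz":0,"tx":-0.003,"ty":0,"tz":0.0041,"grip":0.0}
    - {"rx":0,"ry":0,"rz":0,"tx":-0.003,"ty":0,"tz":0.0041,"grip":0.0}
    - {"rx":0,"ry":0,"rz":0,"tx":-0.003,"ty":0,"tz":0.0041,"grip":0.0}
    - {"rx":0,"ry":0,"rz":0,"tx":-0.002,"ty":0,"tz":0.003,"grip":0.0}
    - {"rx":0,"ry":0,"rz":0,"tx":0,"ty":0,"tz":0,"grip":0.0}

```text
t: 24.1
tool_pos: [0.4344, 0.1643, 0.0998]
tool_rot: [0.135, 0.852, -0.429, 0.269]
contact_force: [-0.3, -0.0, -3.6]
gripper_width: 0.258
finger_force: 113.9
```

```bash
python3 -c "
from h import *
hookm('top')"; ls pics
```

```text
t 24.1 F [-0.257  -0.0322 -3.634 ] gw 0.258 tcp [0.4344 0.1643 0.0998] grasp in rail [ -96.9 -101.   -26.6]
bin_hook [[3.0, -101.0, 22.0, 0.95]]
bin_mid [[-48.0, -102.0, -43.0, 0.62]]
mark [[-2.0, 76.0, -5.0, 0.7]]
top redtop 214 [  -1.  -104.6   29. ] rect ((-1.2639961242675781, -104.24586486816406), (88.04672241210938, 29.1787052154541), 89.01968383789062) rng [ -16. -148.   23.] [ 14. -60.  38.]
bin_hook [[0.0, -103.0, 24.0, 0.61]]
bin_mid [[-52.0, -102.0, -48.0, 0.85]]
mark [[3.0, 76.0, -1.0, 0.69]]
b2.png
c3.png
crop1.png
d4.png
e5.png
f6.png
g_241.png
side1.png
side2.png
top1.png
```

No contact, and the lip already straddles the rail (hook at x ≈ -1, z ≈ 23, rail top 6). Continue down to seat it.

play_rows:
  rows:
    - {"rx":0,"ry":0,"rz":0,"tx":-0.0023,"ty":0,"tz":0.0033,"grip":0.0}
    - {"rx":0,"ry":0,"rz":0,"tx":-0.0023,"ty":0,"tz":0.0033,"grip":0.0}
    - {"rx":0,"ry":0,"rz":0,"tx":-0.0023,"ty":0,"tz":0.0033,"grip":0.0}
    - {"rx":0,"ry":0,"rz":0,"tx":-0.0006,"ty":0,"tz":0.0008,"grip":0.0}
    - {"rx":0,"ry":0,"rz":0,"tx":-0.0006,"ty":0,"tz":0.0008,"grip":0.0}
    - {"rx":0,"ry":0,"rz":0,"tx":-0.0006,"ty":0,"tz":0.0008,"grip":0.0}
    - {"rx":0,"ry":0,"rz":0,"tx":0,"ty":0,"tz":0,"grip":0.0}
    - {"rx":0,"ry":0,"rz":0,"tx":0,"ty":0,"tz":0,"grip":0.0}
    - {"rx":0,"ry":0,"rz":0,"tx":0,"ty":0,"tz":0,"grip":0.0}
    - {"rx":0,"ry":0,"rz":0,"tx":0,"ty":0,"tz":0,"grip":0.0}

```text
t: 25.5
tool_pos: [0.4345, 0.1648, 0.0853]
tool_rot: [0.134, 0.852, -0.429, 0.269]
contact_force: [0.0, 0.3, -3.9]
gripper_width: 0.261
finger_force: 114.0
```

View pics/g_241.png

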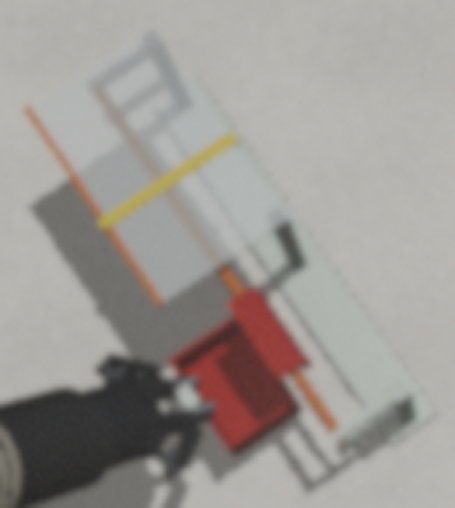

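The picture shows the hook (270,330) lying over the orange rail, with the box in front of it. Creep down to contact.

play_rows:
  rows:
    - {"rx":0,"ry":0,"rz":0,"tx":-0.0006,"ty":0,"tz":0.0008,"grip":0.0}
    - {"rx":0,"ry":0,"rz":0,"tx":-0.0006,"ty":0,"tz":0.0008,"grip":0.0}
    - {"rx":0,"ry":0,"rz":0,"tx":-0.0006,"ty":0,"tz":0.0008,"grip":0.0}
    - {"rx":0,"ry":0,"rz":0,"tx":-0.0003,"ty":0,"tz":0.0004,"grip":0.0}
    - {"rx":0,"ry":0,"rz":0,"tx":-0.0003,"ty":0,"tz":0.0004,"grip":0.0}
    - {"rx":0,"ry":0,"rz":0,"tx":0,"ty":0,"tz":0,"grip":0.0}
    - {"rx":0,"ry":0,"rz":0,"tx":0,"ty":0,"tz":0,"grip":0.0}
    - {"rx":0,"ry":0,"rz":0,"tx":0,"ty":0,"tz":0,"grip":0.0}
    - {"rx":0,"ry":0,"rz":0,"tx":0,"ty":0,"tz":0,"grip":0.0}
    - {"rx":0,"ry":0,"rz":0,"tx":0,"ty":0,"tz":0,"grip":0.0}

```text
t: 26.5
tool_pos: [0.4344, 0.1649, 0.0813]
tool_rot: [0.134, 0.852, -0.429, 0.269]
contact_force: [-0.1, 0.8, -4.3]
gripper_width: 0.263
finger_force: 114.0
```

play_rows:
  rows:
    - {"rx":0,"ry":0,"rz":0,"tx":-0.0006,"ty":0,"tz":0.0008,"grip":0.0}
    - {"rx":0,"ry":0,"rz":0,"tx":-0.0003,"ty":0,"tz":0.0004,"grip":0.0}
    - {"rx":0,"ry":0,"rz":0,"tx":-0.0003,"ty":0,"tz":0.0004,"grip":0.0}
    - {"rx":0,"ry":0,"rz":0,"tx":-0.0003,"ty":0,"tz":0.0004,"grip":0.0}
    - {"rx":0,"ry":0,"rz":0,"tx":-0.0003,"ty":0,"tz":0.0004,"grip":0.0}
    - {"rx":0,"ry":0,"rz":0,"tx":0,"ty":0,"tz":0,"grip":0.0}
    - {"rx":0,"ry":0,"rz":0,"tx":0,"ty":0,"tz":0,"grip":0.0}
    - {"rx":0,"ry":0,"rz":0,"tx":0,"ty":0,"tz":0,"grip":0.0}
    - {"rx":0,"ry":0,"rz":0,"tx":0,"ty":0,"tz":0,"grip":0.0}
    - {"rx":0,"ry":0,"rz":0,"tx":0,"ty":0,"tz":0,"grip":0.0}

```text
t: 27.5
tool_pos: [0.4349, 0.1641, 0.0794]
tool_rot: [0.135, 0.851, -0.429, 0.27]
contact_force: [1.3, -2.8, 8.5]
gripper_width: 0.259
finger_force: 115.4
```

```bash
python3 -c "
from h import *
hookm()"
```

```text
t 27.5 F [ 1.2592 -2.7569  8.5243] gw 0.259 tcp [0.4349 0.1641 0.0794] grasp in rail [ -96.5 -100.8  -47.2]
side redtop 252 [ -7.6 -99.5  10.4] rect ((-71.37387084960938, -93.63906860351562), (88.30734252929688, 175.097412109375), 83.22734069824219) rng [-158. -146.    5.] [ 13. -42.  20.]
bin_hook [[3.0, -101.0, 3.0, 0.71], [441.0, -90.0, -175.0, 0.48]]
bin_mid [[-49.0, -102.0, -62.0, 0.64]]
mark [[-1.0, 74.0, -3.0, 0.69]]
top redtop 210 [  -1.  -104.6    9.4] rect ((-1.1836824417114258, -103.7304916381836), (29.357345581054688, 87.89134216308594), 0.05964706093072891) rng [ -16. -148.    3.] [ 14. -60.  18.]
bin_hook [[-3.0, -102.0, 6.0, 0.78]]
bin_mid [[-51.0, -100.0, -63.0, 0.84], [-69.0, 99.0, 27.0, 0.53]]
mark [[8.0, 75.0, 2.0, 0.55]]
```

Seated, with about 12 N on the rail. I ease it, add the natural lean about the hook, and start sliding along +y of the rail (tool -y).

play_rows:
  rows:
    - {"rx":0,"ry":0,"rz":0,"tx":0.0003,"ty":0,"tz":-0.0004,"grip":0.0}
    - {"rx":0,"ry":0.013,"rz":0,"tx":0.0006,"ty":0,"tz":0.0014,"grip":0.0}
    - {"rx":0,"ry":0.013,"rz":0,"tx":0.0006,"ty":0,"tz":0.0014,"grip":0.0}
    - {"rx":0,"ry":0.013,"rz":0,"tx":0.0006,"ty":0,"tz":0.0014,"grip":0.0}
    - {"rx":0,"ry":0.013,"rz":0,"tx":0.0006,"ty":0,"tz":0.0014,"grip":0.0}
    - {"rx":0,"ry":0,"rz":0,"tx":0,"ty":0,"tz":0,"grip":0.0}
    - {"rx":0,"ry":0,"rz":0,"tx":0,"ty":-0.003,"tz":0,"grip":0.0}
    - {"rx":0,"ry":0,"rz":0,"tx":0,"ty":-0.005,"tz":0,"grip":0.0}
    - {"rx":0,"ry":0,"rz":0,"tx":0,"ty":-0.005,"tz":0,"grip":0.0}
    - {"rx":0,"ry":0,"rz":0,"tx":0,"ty":-0.005,"tz":0,"grip":0.0}

```text
t: 28.9
tool_pos: [0.452, 0.1705, 0.0763]
tool_rot: [0.146, 0.844, -0.426, 0.292]
contact_force: [-4.4, -0.7, 7.0]
gripper_width: 0.259
finger_force: 115.7
```

```bash
python3 -c "
from h import *
s=read_state();M=R.from_quat(np.array(s['tool_rot'])[[1,2,3,0]]).as_matrix();print(M@[0,-1,0],B[1],s['contact_force'],s['torque'])
hookm()"
```

```text
[0.8037 0.595  0.001 ] [0.8007 0.599  0.    ] [-4.441  -0.6694  7.0106] [-0.5347  1.0677 -1.3158]
t 28.9 F [-4.441  -0.6694  7.0106] gw 0.259 tcp [0.452  0.1705 0.0763] grasp in rail [-93.8 -83.2 -52. ]
side redtop 265 [ -7.2 -81.9  10.6] rect ((-60.82367706298828, -78.0184326171875), (89.31399536132812, 150.70010375976562), 83.7055435180664) rng [-131. -129.    5.] [ 12. -25.  20.]
bin_hook [[3.0, -85.0, 4.0, 0.58]]
bin_mid [[-45.0, -86.0, -63.0, 0.56]]
mark [[1.0, 74.0, -5.0, 0.71], [-1.0, -1.0, 4.0, 0.38]]
top redtop 192 [ -1.1 -86.9  10.4] rect ((-1.4298620223999023, -86.37875366210938), (85.54271697998047, 30.05023193359375), 89.76057434082031) rng [ -16. -129.    6.] [ 14. -44.  21.]
bin_hook [[-1.0, -85.0, 3.0, 0.83], [473.0, -379.0, -94.0, 0.7]]
bin_mid [[-44.0, -82.0, -68.0, 0.57]]
mark [[5.0, 77.0, -0.0, 0.51]]
```

play_rows:
  rows:
    - {"rx":0,"ry":0,"rz":0,"tx":0.0003,"ty":-0.005,"tz":-0.0004,"grip":0.0}
    - {"rx":0,"ry":0,"rz":0,"tx":0,"ty":-0.009,"tz":0,"grip":0.0}
    - {"rx":0,"ry":0,"rz":0,"tx":0,"ty":-0.009,"tz":0,"grip":0.0}
    - {"rx":0,"ry":0,"rz":0,"tx":0,"ty":-0.009,"tz":0,"grip":0.0}
    - {"rx":0,"ry":0,"rz":0,"tx":0,"ty":-0.009,"tz":0,"grip":0.0}
    - {"rx":0,"ry":0,"rz":0,"tx":0,"ty":-0.009,"tz":0,"grip":0.0}
    - {"rx":0,"ry":0,"rz":0,"tx":0,"ty":-0.009,"tz":0,"grip":0.0}
    - {"rx":0,"ry":0,"rz":0,"tx":0,"ty":-0.009,"tz":0,"grip":0.0}
    - {"rx":0,"ry":0,"rz":0,"tx":-0.0002,"ty":-0.007,"tz":-0.0001,"grip":0.0}
    - {"rx":0,"ry":0,"rz":0,"tx":-0.0002,"ty":-0.005,"tz":-0.0001,"grip":0.0}

```text
t: 30.3
tool_pos: [0.5168, 0.2196, 0.0764]
tool_rot: [0.146, 0.844, -0.425, 0.291]
contact_force: [-3.4, -1.7, 5.8]
gripper_width: 0.26
finger_force: 115.5
```

```bash
python3 -c "
from h import *
hookm()"
```

```text
t 30.3 F [-3.3509 -1.6762  5.7991] gw 0.26 tcp [0.5168 0.2196 0.0764] grasp in rail [-94.2  -2.  -51.9]
side redtop 7 [-65.3  -5.3  27.1] rect ((-97.03849792480469, 20.177005767822266), (51.08860778808594, 177.0267791748047), 75.03831481933594) rng [-189.  -23.   17.] [-17.  56.  32.]
bin_hook [[4.0, -2.0, 6.0, 0.81]]
bin_mid [[-46.0, -3.0, -64.0, 0.72]]
mark [[-2.0, 76.0, -3.0, 0.47], [290.0, -317.0, -177.0, 0.26]]
top redtop 60 [ -2.2 -37.    9.7] rect ((-2.0889225006103516, -36.62084197998047), (24.037914276123047, 29.036455154418945), 89.90697479248047) rng [-17. -49.   5.] [ 12. -25.  19.]
bin_hook [[-1.0, -4.0, 5.0, 0.79]]
bin_mid [[-50.0, -3.0, -68.0, 0.74], [-1.0, -1.0, 6.0, 0.73]]
mark [[5.0, 78.0, 1.0, 0.55]]
```

play_rows:
  rows:
    - {"rx":0,"ry":0,"rz":0,"tx":0,"ty":-0.005,"tz":0,"grip":0.0}
    - {"rx":0,"ry":0,"rz":0,"tx":0,"ty":-0.009,"tz":0,"grip":0.0}
    - {"rx":0,"ry":0,"rz":0,"tx":0,"ty":-0.009,"tz":0,"grip":0.0}
    - {"rx":0,"ry":0,"rz":0,"tx":0,"ty":-0.009,"tz":0,"grip":0.0}
    - {"rx":0,"ry":0,"rz":0,"tx":0,"ty":-0.009,"tz":0,"grip":0.0}
    - {"rx":0,"ry":0,"rz":0,"tx":-0.0002,"ty":-0.009,"tz":-0.0001,"grip":0.0}
    - {"rx":0,"ry":0,"rz":0,"tx":-0.0002,"ty":-0.009,"tz":-0.0001,"grip":0.0}
    - {"rx":0,"ry":0,"rz":0,"tx":0,"ty":-0.007,"tz":0,"grip":0.0}
    - {"rx":0,"ry":0,"rz":0,"tx":0,"ty":-0.004,"tz":0,"grip":0.0}
    - {"rx":0,"ry":0,"rz":0,"tx":0,"ty":0,"tz":0,"grip":0.0}

```text
t: 31.7
tool_pos: [0.5731, 0.2621, 0.0765]
tool_rot: [0.146, 0.844, -0.425, 0.291]
contact_force: [-1.2, -1.3, 4.8]
gripper_width: 0.261
finger_force: 115.4
```

```bash
python3 - <<'E'
from h import *
hookm('top')
for n in("side","top"):
  for k in range(3):
    im,X=cloud(n);hsv=cv2.cvtColor(im,cv2.COLOR_RGB2HSV).astype(int);H,S=hsv[...,0],hsv[...,1]
    L=(X-rm)@B.T*1000
    m=(H>20)&(H<35)&(S>100)&(L[...,2]>15)&(L[...,2]<50)&(abs(L[...,0])<90)&(abs(L[...,1]-70)<60)
    w=np.abs(L[m][:,0])<60; q=L[m][w]
    r=L[((H<6)|(H>170))&(S>80)&(abs(L[...,1]-70)<90)&(abs(L[...,0])<30)]
    print(n,"yellow",len(q),q.mean(0) if len(q) else 0,np.percentile(q[:,1],[5,95]) if len(q) else 0,"red",len(r),r.min(0) if len(r) else 0,r.max(0) if len(r) else 0)
    print([((np.array(r["point"])-rm)@B.T*1000).round(0).tolist()+[round(r["confidence"],2)] for l in("bin_hook","mark","bin_tab") for r in place_of(n,l)[:1]])
E
ls pics
```

```text
t 31.7 F [-1.2026 -1.274   4.7788] gw 0.261 tcp [0.5731 0.2621 0.0765] grasp in rail [-94.5  68.5 -51.8]
bin_hook [[1.0, 64.0, 3.0, 0.79], [471.0, -383.0, -178.0, 0.49]]
bin_mid [[3.0, 1.0, 4.0, 0.71], [-47.0, 67.0, -65.0, 0.64]]
mark [[1.0, 79.0, -4.0, 0.73]]
top redtop 7 [ -81.    61.1 -141.8] rect ((-81.2764892578125, 63.86122131347656), (60.955543518066406, 2.2421414852142334), 89.67757415771484) rng [ -82.   33. -149.] [ -80.   94. -135.]
bin_hook []
bin_mid [[-44.0, 69.0, -67.0, 0.61]]
mark [[6.0, 75.0, 1.0, 0.45]]
side yellow 155 [-4.6918 75.5643 33.987 ] [70.3493 79.8393] red 818 [ -28.957    10.2215 -140.2426] [ -3.5263 123.504  -33.7285]
[[2.0, 68.0, 3.0, 0.62], [-0.0, 76.0, -3.0, 0.55], [-96.0, 68.0, -58.0, 0.8]]
side yellow 153 [-5.8021 75.6232 34.0561] [70.486  79.9687] red 807 [ -29.2412   11.0771 -139.4764] [ -4.7526 123.5699 -35.6509]
[[1.0, 68.0, 5.0, 0.98], [2.0, 79.0, -2.0, 0.7], [-93.0, 67.0, -57.0, 0.76]]
side yellow 155 [-5.4026 75.4626 33.9291] [70.025 80.087] red 816 [ -29.6723   10.7573 -140.5343] [ -5.0043 123.7036 -34.6395]
[[3.0, 66.0, 3.0, 0.82], [-1.0, 77.0, -3.0, 0.62], [-95.0, 68.0, -57.0, 0.79]]
top yellow 82 [-4.5317 72.801  32.5919] [68.9418 76.3085] red 1 [  -8.5409   12.6381 -126.7886] [  -8.5409   12.6381 -126.7886]
[[5.0, 76.0, 2.0, 0.52], [-93.0, 68.0, -55.0, 0.55]]
top yellow 84 [-5.3223 73.0162 32.0104] [68.5909 77.0302] red 1 [  -8.5283   13.0372 -128.173 ] [  -8.5283   13.0372 -128.173 ]
[[4.0, 73.0, 1.0, 0.67], [-92.0, 67.0, -56.0, 0.54]]
top yellow 83 [-5.1813 72.9364 32.0789] [68.7267 76.9367] red 0 0 0
[[292.0, -322.0, -174.0, 0.54], [4.0, 77.0, 0.0, 0.42], [-91.0, 69.0, -56.0, 0.74]]
b2.png
c3.png
crop1.png
d4.png
e5.png
f6.png
g_241.png
g_317.png
side1.png
side2.png
top1.png
```

Side view: mark at y ≈ 75.5, hook ≈ 67.1. Top view: 73.0 against ≈ 65.5. So about 8 mm are left to slide.

play_rows:
  rows:
    - {"rx":0,"ry":0,"rz":0,"tx":0,"ty":-0.002,"tz":0,"grip":0.0}
    - {"rx":0,"ry":0,"rz":0,"tx":0,"ty":-0.002,"tz":0,"grip":0.0}
    - {"rx":0,"ry":0,"rz":0,"tx":0,"ty":-0.002,"tz":0,"grip":0.0}
    - {"rx":0,"ry":0,"rz":0,"tx":0,"ty":-0.002,"tz":0,"grip":0.0}
    - {"rx":0,"ry":0,"rz":0,"tx":0,"ty":0,"tz":0,"grip":0.0}
    - {"rx":0,"ry":0,"rz":0,"tx":0,"ty":0,"tz":0,"grip":0.0}
    - {"rx":0,"ry":0,"rz":0,"tx":0,"ty":0,"tz":0,"grip":0.0}
    - {"rx":0,"ry":0,"rz":0,"tx":0,"ty":0,"tz":0,"grip":0.0}
    - {"rx":0,"ry":0,"rz":0,"tx":0,"ty":0,"tz":0,"grip":0.0}
    - {"rx":0,"ry":0,"rz":0,"tx":0,"ty":0,"tz":0,"grip":0.0}
  force: 40

```text
t: 34.3
tool_pos: [0.579, 0.2665, 0.0766]
tool_rot: [0.146, 0.844, -0.425, 0.291]
contact_force: [-2.1, -1.2, 6.1]
gripper_width: 0.259
finger_force: 115.4
```

```bash
cat > m.py <<'E'
from h import *
s=read_state();M=R.from_quat(np.array(s["tool_rot"])[[1,2,3,0]]).as_matrix();print(s["t"],s["contact_force"],((s["tool_pos"]-.058*M[:,2]-rm)@B.T*1000))
for n in("side","top"):
    im,X=cloud(n);hsv=cv2.cvtColor(im,cv2.COLOR_RGB2HSV).astype(int);H,S=hsv[...,0],hsv[...,1]
    L=(X-rm)@B.T*1000
    m=(H>20)&(H<35)&(S>100)&(L[...,2]>15)&(L[...,2]<50)&(abs(L[...,0])<60)&(abs(L[...,1]-70)<60); q=L[m]
    r=L[((H<6)|(H>170))&(S>80)&(abs(L[...,1]-70)<90)&(abs(L[...,0])<30)&(L[...,2]<-30)]
    print(n,"yellow",len(q),q.mean(0),"red",len(r),(np.percentile(r[:,1],[1,99]),np.percentile(r[:,1],[1,99]).mean()) if len(r)>9 else 0)
    print([((np.array(r["point"])-rm)@B.T*1000).round(0).tolist()+[round(r["confidence"],2)] for l in("bin_hook","bin_mid","bin_tab") for r in place_of(n,l)[:1]])
E
python3 m.py
```

```text
34.3 [-2.0659 -1.2212  6.1185] [-94.4625  75.913  -51.7301]
side yellow 154 [-4.3415 75.5325 33.8323] red 804 (array([ 26.6303, 130.4177]), np.float64(78.52398649141))
[[1.0, 74.0, 4.0, 0.77], [-47.0, 73.0, -63.0, 0.72], [-94.0, 75.0, -58.0, 0.95]]
top yellow 87 [-6.5763 73.2528 31.7929] red 0 0
[[-46.0, 76.0, -67.0, 0.46], [-91.0, 75.0, -54.0, 0.67]]
```

Centred within about 1 mm. Nudge 0.8 mm and release gently.

play_rows:
  rows:
    - {"rx":0,"ry":0,"rz":0,"tx":0,"ty":-0.0008,"tz":0,"grip":0.0}
    - {"rx":0,"ry":0,"rz":0,"tx":0.0003,"ty":0,"tz":-0.0004,"grip":0.018}
    - {"rx":0,"ry":0,"rz":0,"tx":0,"ty":0,"tz":0,"grip":0.021}
    - {"rx":0,"ry":0,"rz":0,"tx":0,"ty":0,"tz":0,"grip":0.023}
    - {"rx":0,"ry":0,"rz":0,"tx":0,"ty":0,"tz":0,"grip":0.025}
    - {"rx":0,"ry":0,"rz":0,"tx":0,"ty":0,"tz":0,"grip":0.027}
    - {"rx":0,"ry":0,"rz":0,"tx":0,"ty":0,"tz":0,"grip":0.03}
    - {"rx":0,"ry":0,"rz":0,"tx":0,"ty":0,"tz":0,"grip":0.035}
    - {"rx":0,"ry":0,"rz":0,"tx":0,"ty":0,"tz":0,"grip":0.04}
    - {"rx":0,"ry":0,"rz":0,"tx":0,"ty":0,"tz":0,"grip":0.045}

```text
t: 35.7
tool_pos: [0.5789, 0.2669, 0.0766]
tool_rot: [0.146, 0.845, -0.425, 0.291]
contact_force: [0.5, -1.0, -0.3]
gripper_width: 0.525
finger_force: 0.0
```

```bash
python3 m.py
```

```text
35.7 [ 0.5129 -0.9618 -0.2795] [-94.8027  76.0422 -51.6231]
side yellow 153 [-4.8442 75.5276 33.7992] red 801 (array([ 26.931 , 130.8145]), np.float64(78.87277303117948))
[[-0.0, 74.0, 5.0, 0.69], [-47.0, 76.0, -65.0, 0.91], [-92.0, 72.0, -62.0, 0.59]]
top yellow 87 [-6.5628 73.1696 32.021 ] red 0 0
[[-91.0, 78.0, -58.0, 0.46]]
```

play_rows:
  rows:
    - {"rx":0,"ry":0,"rz":0,"tx":0,"ty":0,"tz":-0.006,"grip":0.045}
    - {"rx":0,"ry":0,"rz":0,"tx":0,"ty":0,"tz":-0.012,"grip":0.05}
    - {"rx":0,"ry":0,"rz":0,"tx":0,"ty":0,"tz":-0.015,"grip":0.05}
    - {"rx":0,"ry":0,"rz":0,"tx":0,"ty":0,"tz":-0.02,"grip":0.05}
    - {"rx":0,"ry":0,"rz":0,"tx":0,"ty":0,"tz":-0.02,"grip":0.05}
    - {"rx":0,"ry":0,"rz":0,"tx":-0.01,"ty":0,"tz":-0.02,"grip":0.05}
    - {"rx":0,"ry":0,"rz":0,"tx":-0.01,"ty":0,"tz":-0.02,"grip":0.05}
    - {"rx":0,"ry":0,"rz":0,"tx":-0.01,"ty":0,"tz":-0.02,"grip":0.05}
    - {"rx":0,"ry":0,"rz":0,"tx":-0.005,"ty":0,"tz":-0.01,"grip":0.05}
    - {"rx":0,"ry":0,"rz":0,"tx":0,"ty":0,"tz":0,"grip":0.05}

```text
t: 37.1
tool_pos: [0.5093, 0.3617, 0.169]
tool_rot: [0.144, 0.845, -0.425, 0.291]
contact_force: [1.2, -0.5, -0.4]
gripper_width: 0.587
finger_force: 0.0
```

```bash
python3 m.py; python3 -c "
from h import *
a,_=cloud('side');save('z9.png',a)
print([np.round(r['point'],3).tolist() for l in('caddy_mid','wheel','carton','tin') for r in place_of('side',l)])"
```

```text
37.1 [ 1.2429 -0.5468 -0.4129] [-212.399    76.9648   40.8121]
side yellow 153 [-5.8953 75.4412 33.9251] red 1033 (array([ 21.8985, 130.74  ]), np.float64(76.31923642349186))
[[-0.0, 76.0, 1.0, 0.95], [-48.0, 73.0, -66.0, 0.75], [-92.0, 71.0, -62.0, 0.82]]
top yellow 86 [-6.9645 73.1913 31.9133] red 0 0
[[287.0, -320.0, -171.0, 0.64], [-46.0, 75.0, -68.0, 0.63], [-93.0, 77.0, -60.0, 0.69]]
[[0.35, -0.403, 0.079], [0.261, -0.236, 0.076], [0.192, -0.369, 0.076], [0.533, -0.43, 0.078], [0.332, -0.574, 0.076], [0.749, -0.233, 0.0], [0.346, 0.43, 0.0], [0.472, -0.251, -0.005]]
```

View pics/z9.png

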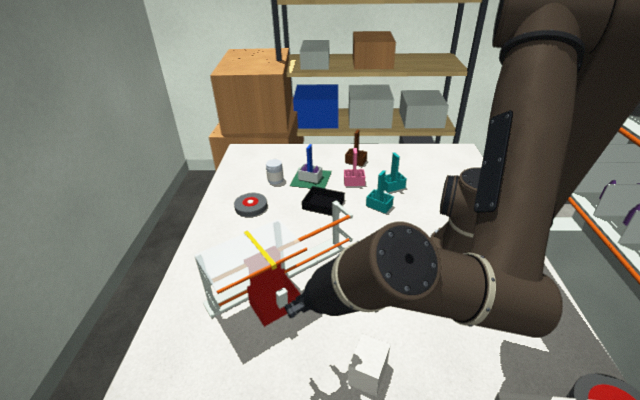

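The bin hangs free at (270,285) with its hook below the yellow stripe (262,250): measured y is about 76 mm, against 75.5 mm for the mark. The caddy stands on the mat at (310,170), and the wheel, carton and tin are where they were. Handing in.

```bash
python3 -c "
from station import *
print(finish_job())"
```

```text
the job is handed in; nothing more can be done
None
```

The job is handed in (no result was returned): the caddy stands upright within about 3 mm of the mat's middle, the red bin hangs free on the upper rail with its hook about 1 mm from the yellow marker, and the wheel, carton and tin stand where they were.

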